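Free the staining dish and move the drained slide rack into it

TASK

I want to put the drained slides in the staining dish, but someone has parked the media bottle in it. First take the bottle out and stand it upright on a free patch of the bench top; then lift the slide rack by its grip tab up and off the peg of the draining stand and lower it gently into the dish, flat on the bottom, and let go. Do not drop the slides, knock the bottle over, push the dish about or disturb the other things on the bench.

Things in the scene. Friction and masses are not known exactly. Their poses are not given: they have to be found in the camera images.
- dish: loose open rectangular glass staining dish, outside 106 (x) x 128 (y) x 54 mm high, inside 96 (x) x 118 (y) mm, walls and floor 5 mm thick, 0.75 kg. Origin: centre of the underside. z up. It stands on one side of the work area, the draining stand on the other; which is left varies
- bottle: glass media bottle with a blue screw cap, 56 mm round, 111 mm tall, about 0.22 kg, standing upright in the dish (on its floor, 5 mm up), so that the body shows above the rim. Grip the body, 56 mm wide, at 55 to 75 mm above its foot. Origin: centre of the underside, z up
- rack: steel rack of glass slides, 84 (x) x 104 (y) x 34 mm, 0.3 kg. Wires rise from its two ends (y) to a grey upright grip tab over its middle: 10 mm thick (x), 36 mm wide (y), 66 to 122 mm above the underside; in it a hanging hole along x, 18 mm wide, 73 to 100 mm up. Origin: centre of the underside, z up. Hangs on the stand's peg, underside 64 mm above the bench
- rack_grip (a point): centre of the solid upper part of the rack's grip tab, 111 mm above the rack's underside, 11 mm below the tab's top edge: the place to grip (36 mm wide along the rack's y, or 10 mm along its x). Axes as the rack's
- rack_hole (a point): middle of the upper edge of the hanging hole, 100 mm above the rack's underside, 22 mm below the tab's top edge. Axes as the rack's
- stand: draining stand, fixed: grey base plate with a steel drip tray (170 (x) x 140 (y) mm, 20 mm high), a 182 mm tall rod 74 mm behind the origin (+x) and a peg. Origin: underside of the base, right below the place where the rack hangs; its -x is the way the peg points, roughly to the robot
- peg (a point): point on the axis of the stand's peg where the rack hangs, 160 mm up. The peg is a level 8 mm round bar along the stand's x; 16 mm in front of this point (-x) its end turns up, 7 mm above the bar's top, and ends 24 mm in front. To come off, the rack must be raised 9 to 17 mm, then drawn 80 mm to the stand's -x before it goes higher, as its frame passes under the peg. Axes as the stand's
- wash_bottle: white squeeze wash bottle, 62 mm round, 198 mm tall with its bent spout; bystander at the back. Origin at its foot, the round body's axis lies 16 mm along its y
- tip_rack: blue box of pipette tips with a clear lid, 90 x 118 x 62 mm; bystander. Origin: centre of the underside
- slide_box: closed green slide box, 94 x 100 x 36 mm, left of the papers; bystander. Origin: centre of the underside
- timer: white bench timer with three buttons, 62 x 66 x 19 mm, on the papers at the left; bystander. Origin: centre of the underside
- tissue: flat white pack of lens tissue, 118 (x) x 76 (y) x 15 mm; bystander. Origin: centre of the underside
- forceps: fine steel forceps lying flat along their y, 113 mm long, 9 mm wide, 10 mm high; bystander. Origin: centre of the underside
- marker: black marker pen lying along its y, 142 mm long, 18 mm wide, 16 mm high, on the sheets of paper (5 mm high) at the left; bystander. Origin: centre of the underside
- tape: roll of tape lying flat, 63 mm round, 19 mm high; bystander. Origin: centre of the underside
Not all that is in view belongs to the job. Leave any purple or red look-alike of the bottle alone.

How it is judged:
On the way, in this order (a step that is already met when the one before it is completed fails the run):
1. the bottle has been taken out of the dish and stands upright on the bench top, released (height (world z) of bottle between -0.006 and 0.01 m and angle between bottle's own z axis and vertical below 0.08 rad and horizontal distance between bottle and dish above 0.07 m and contact force between the fingers and bottle below 0.1 N and linear speed of bottle below 0.03 m/s), for 0.2 s.
2. the slide rack has been lifted off the peg (distance between rack_hole and peg above 0.06 m), for 0.1 s.
At the end, for the whole second after the job is handed in: The rack stands flat in the dish (within 4 mm of its floor, 9 mm (x) and 10 mm (y) of its middle, tilt under 0.06 rad); the bottle stands upright on the bench top or its papers (tilt under 0.08 rad, over 70 mm from the dish's centre); the dish is level; all is at rest and released (x of rack in the frame of dish between -0.009 and 0.009 m and y of rack in the frame of dish between -0.01 and 0.01 m and z of rack in the frame of dish below 0.009 m and angle between each of rack, dish's own z axis and vertical below 0.06 rad and linear speed of each of rack, bottle below 0.02 m/s and height (world z) of bottle between -0.006 and 0.01 m and angle between bottle's own z axis and vertical below 0.08 rad and horizontal distance between bottle and dish above 0.07 m); the robot touches nothing.
It fails at once if the bottle is knocked over (tilted more than 0.8 rad) (angle between bottle's own z axis and vertical above 0.8 rad).
It fails at once if the rack is dropped: it moves faster than 0.45 m/s with no finger on it (linear speed of rack above 0.45 m/s and contact force between the fingers and rack below 0.05 N).
It fails at once if the bottle is dropped: it moves faster than 0.45 m/s with no finger on it (linear speed of bottle above 0.45 m/s and contact force between the fingers and bottle below 0.05 N).
It fails at once if the dish is pushed more than 40 mm from its place (distance of dish from where it was at the start of the episode above 0.04 m).
It fails at once if another thing on the bench is moved by more than 30 mm (distance of any of wash_bottle, tip_rack, slide_box, timer, tissue, forceps, marker, tape from where it was at the start of the episode above 0.03 m).
It also fails if it takes over 64 s, if anything falls off the work surface, if the arm or the gripper's body presses on something with over 40 N, if the wrist force passes 120 N, or if a joint passes its speed limit or range.

ROBOT

A 7-joint arm with a two-finger parallel gripper is mounted at the origin on a cart in front of the work surface, level with it; the furniture and walls round the work are solid. World frame = base frame: x ahead of the robot, y to its left, z up, the work surface at z = 0. Lengths are in m, angles in rad, forces in N, time in s.
With the tool pointing down it reaches from about 0.425 to 0.925 m from the base axis. Payload 6.8 kg.
Tool frame: the origin (TCP) lies at the centre of the arm's flange, where the gripper is bolted on; the fingertips stand 173 mm ahead of it and the grasp point (between the pads) lies 155 mm ahead of it (r.hold_point_z is the distance from the TCP to the grasp point, in m); z points along the fingers, x is the direction in which the jaws open and shut, and the axes are right-handed (so a half turn about z gives the same grasp; the last joint's range is limited). The gripper opens to 85 mm and grips with 20 to 120 N. Pads are 22 mm wide; open, the fingers measure 114 mm over their backs; the gripper's body (76 mm by 85 mm) begins 54 mm behind the grasp point. The pads swing forward as they close: fully open they stand 13 mm farther back than shut.
Start: joints at [1.002, 0.477, 0.022, 1.555, -0.011, 1.109, -0.083], TCP at [0.3, -0.605, 0.405] pointing down, gripper open.
Joint ranges: [-2.96, 2.96], [-0.34, 2.1], [-1.41, 1.46], [0.24, 2.44], [-1.37, 4.51], [0.17, 1.92], [-2.96, 2.96]. Speed limits (rad/s): [2.39, 2.39, 3.14, 3.14, 3.14, 3.14, 3.14].

INTERFACE

Orientations are given as a rotation vector (axis times angle).
In Python, from bench import r gives the robot as it stands.
- The arm moves only by the tool apply_moves, never from a script. Its arguments are lists of equal length, an entry for each row: "dp": the shift along the tool's x, y, z scaled (see below), a list of three; "twist": the turn, a rotation vector about the tool's x, y, z scaled (see below), a list of three; "jaw": the closure in counts, from 0 (fully open) to 255 (shut). In form: {"dp": [[x, y, z], ...], "twist": [[rx, ry, rz], ...], "jaw": [jaw, ...]}. A call has 1 to 20 rows; each row shifts and turns the pose as measured when the row begins, along the tool's axes as they then stand; what a row does not reach is not made up. The controller multiplies each number of a shift by 12 cm and each number of a turn by 120 degrees. A row lasts 1/10 s, in which the tool goes at most 50 mm and 8.59 degrees, less where a joint would pass 70% of its speed; a pose out of reach is approached as far as the arm can. A call with a number of a shift or a turn outside -1 to 1 is refused whole. A call with a gripper value outside its range is refused whole. The fingers move at their own pace and stop on an object; "grip_force" is the grip in N (left out, the last holds). Time passes only in rows, so rows that do not move let the fingers close. It gives the time, the measured TCP pose, the force and the opening at its end, in the units of the state.
- r.get_obs(): the state, without advancing time (a new reading comes with each control period).
- r.grab_frame(name): name is "side" or "top" or "wrist"; returns a dict with "color" (420x560x3 uint8, red, green, blue), "z_map" (420x560 float32, m along the optical axis (not along the pixel's ray), 0 where there is no reading), "intrinsics" (3x3 intrinsics, pixels), "dist_coeffs" ([k1, k2, p1, p2, k3] as OpenCV has them; the pictures are not rectified), "R" (3x3) and "t" (3): a world point X has camera coordinates R X + t; the wrist camera has in their place "hand_eye" (4x4, takes a point from camera to tool coordinates, whose origin is the TCP and whose axes are the tool frame's). Camera axes: x right, y down, z forward; pixel columns grow to the right and rows downward; lengths in m; the calibration is good to about 2 mm. A picture is of the moment at which its call begins: read the wrist's pose just before it.
- r.hand_in(): hands the job in, once; it reports no verdict.
The state is a dict: "clock": time; "joints": joint angles; "qvel": joint speeds; "tau": joint torques, N m; "tcp_pos": TCP position; "orientation": TCP orientation; "contact_force": force on the tool from outside, world axes, zero at the start; "moment": the same for the moment, N m; "grip_width": finger opening in m.
Only numpy, scipy, OpenCV 4.12 (cv2) and the standard library are available. Lean on these libraries where they do the work, as an engineer would, in place of code of your own. Each camera call takes 0.05 s, during which the arm holds its last target.

## Working session

There is one attempt and no reset: what is moved stays moved. The work goes in short steps, Python scripts to look and compute and a tool call to move; the robot and the scene stay as the last step left them, time stands still between calls to the robot, and variables do not carry over. Pictures are saved under pics/ and viewed, and the job is handed in when it is done.

Besides the shell and the picture viewer there is one more tool, called after "Emit:" as name(argument=value, ...) on one line, values as JSON. apply_moves: Moves the arm, as the interface text tells. Shifts and turns lie within -1 to 1; 1 stands for 12 cm of shift or 120 degrees of turn. Its arguments: {"type":"object","properties":{"dp":{"type":"array"},"twist":{"type":"array"},"jaw":{"type":"array"},"grip_force":{"type":"number"}},"required":["dp","twist","jaw"]}

```bash
ls; mkdir -p pics; python3 - <<'E'
from bench import r
import cv2,numpy as np
o=r.get_obs(); print({k:np.round(v,3).tolist() for k,v in o.items()})
for n in ["top","side","wrist"]:
    f=r.grab_frame(n); cv2.imwrite(f"pics/{n}0.png",f["color"][:,:,::-1]); np.savez(f"/tmp/{n}0.npz",**f)
    print(n,f["intrinsics"].round(1).tolist(),np.round(f["dist_coeffs"],3), f.get("hand_eye"))
    if "R" in f: print(-np.array(f["R"]).T@f["t"])
E
```

```text
pics
{'clock': 0.0, 'joints': [1.002, 0.478, 0.022, 1.556, -0.011, 1.109, -0.083], 'qvel': [-0.001, 0.001, -0.001, -0.001, -0.0, -0.0, 0.002], 'tau': [0.0, -59.647, 1.608, -28.121, 0.013, 0.009, 0.0], 'tcp_pos': [0.3, -0.604, 0.404], 'orientation': [-2.669, 1.655, 0.003], 'contact_force': [0.518, 0.253, -0.475], 'moment': [-0.05, 0.021, -0.032], 'grip_width': 0.085}
top [[421.7, 0.0, 284.5], [0.0, 421.7, 208.9], [0.0, 0.0, 1.0]] [-0.123  0.     0.     0.     0.   ] None
[ 0.29924411 -0.1197912   1.42077219]
side [[381.4, 0.0, 279.4], [0.0, 381.4, 208.4], [0.0, 0.0, 1.0]] [-0.035  0.     0.     0.     0.   ] None
[0.19403841 0.98849963 0.63132355]
wrist [[306.0, 0.0, 282.4], [0.0, 306.0, 212.3], [0.0, 0.0, 1.0]] [-0.066  0.     0.     0.     0.   ] [[ 9.99998933e-01 -1.44872711e-03  1.88156757e-04  3.32997522e-04]
 [ 1.30775102e-03  9.45121697e-01  3.26715882e-01 -8.45517278e-02]
 [-6.51153188e-04 -3.26715287e-01  9.45122583e-01  3.11790235e-02]
 [ 0.00000000e+00  0.00000000e+00  0.00000000e+00  1.00000000e+00]]
```

View pics/top0.png

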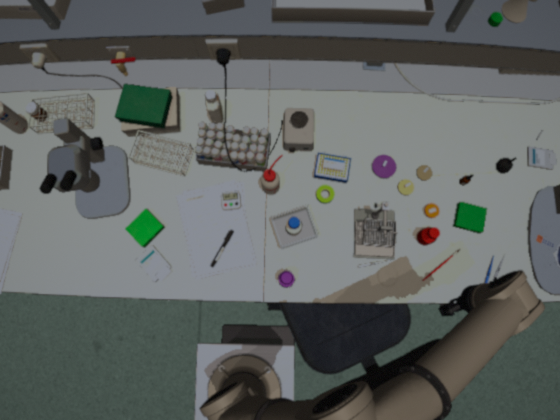

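View pics/side0.png

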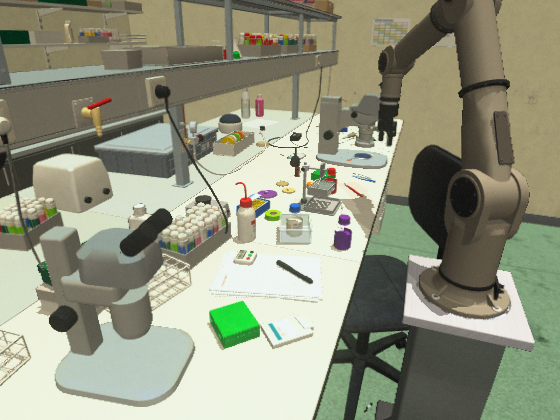

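View pics/wrist0.png

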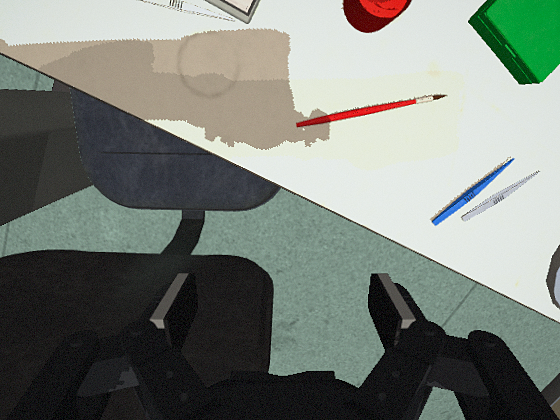

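Candidates for the bottle are the blue cap in the dish at top (294,226), the purple bottle at (287,279) and the red bottle at (429,236). The blue one in the dish fits the description. The rack hangs on the stand at about (376,232). I'll check with close crops and the depth cloud.

```bash
cat > h.py <<'E'
import numpy as np,cv2
from scipy.spatial.transform import Rotation as Ro
def cloud(f,pose=None):
    K=np.array(f["intrinsics"]);d=np.array(f["dist_coeffs"]);z=np.array(f["z_map"])
    h,w=z.shape;u,v=np.meshgrid(np.arange(w),np.arange(h))
    p=cv2.undistortPoints(np.stack([u,v],-1).reshape(-1,1,2).astype(np.float64),K,d).reshape(h,w,2)
    c=np.dstack([p*z[...,None],z])
    if "R" in f: X=(c-np.array(f["t"]))@np.array(f["R"])
    else:
        H=np.array(f["hand_eye"]);X=c@H[:3,:3].T+H[:3,3]
        X=X@Ro.from_rotvec(pose["orientation"]).as_matrix().T+np.array(pose["tcp_pos"])
    X[z<=0]=np.nan
    return X
def proj(f,X):
    rv=cv2.Rodrigues(np.array(f["R"]))[0]
    return cv2.projectPoints(np.array(X,float).reshape(-1,1,3),rv,np.array(f["t"],float),np.array(f["intrinsics"]),np.array(f["dist_coeffs"]))[0].reshape(-1,2)
E
python3 - <<'E'
from h import *
t=dict(np.load('/tmp/top0.npz'));s=dict(np.load('/tmp/side0.npz'))
X=cloud(t)
np.set_printoptions(precision=3,suppress=True)
for n,(u,v) in dict(cap=(294,226),purple=(287,279),red=(429,236),tab=(376,215),bench=(260,260),timer=(231,200),tape=(325,194),paper=(225,260),peg=(376,210)).items(): print(n,X[v,u])
a=t["color"][180:300,250:450,::-1];cv2.imwrite('pics/c1.png',cv2.resize(a,None,fx=4,fy=4,interpolation=cv2.INTER_CUBIC))
a=s["color"][160:260,220:360,::-1];cv2.imwrite('pics/c2.png',cv2.resize(a,None,fx=5,fy=5,interpolation=cv2.INTER_CUBIC))
E
```

```text
cap [ 0.524 -0.15   0.115]
purple [ 0.359 -0.13   0.109]
red [ 0.502 -0.588  0.09 ]
tab [ 0.58  -0.429  0.03 ]
bench [ 0.425 -0.04   0.005]
timer [0.627 0.065 0.015]
tape [ 0.657 -0.258  0.005]
paper [0.423 0.078 0.004]
peg [ 0.601 -0.433  0.013]
```

View pics/c1.png

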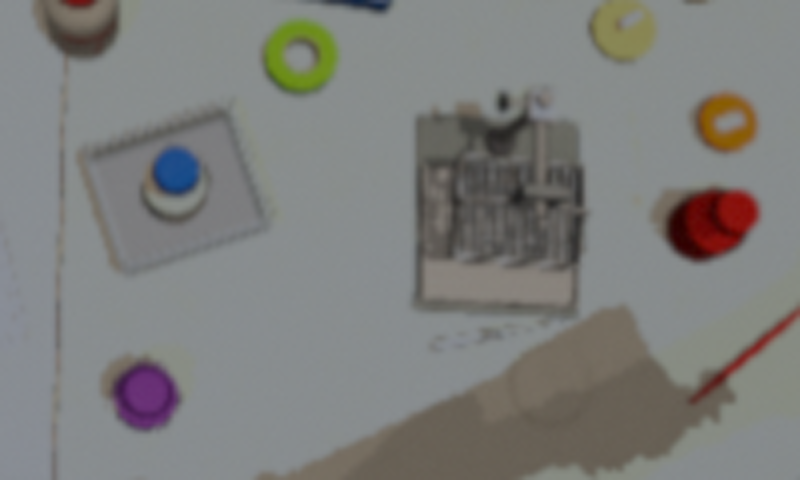

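View pics/c2.png

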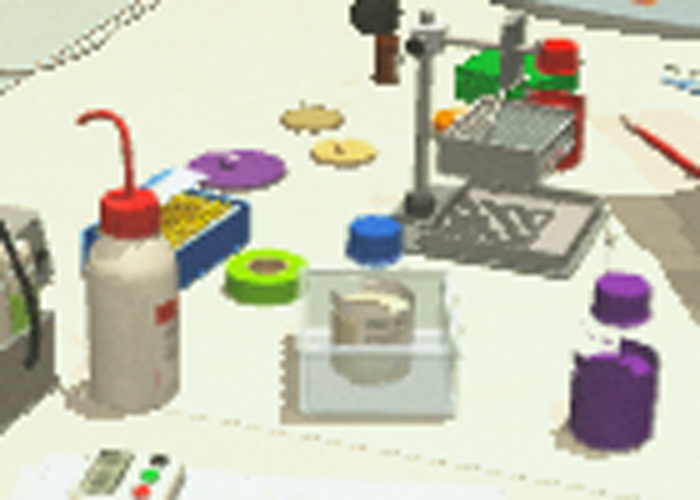

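The crop confirms it: the clear bottle with the blue cap stands in the dish, and the purple and red ones are look-alikes. I'll move the wrist camera over the middle to measure.

```bash
cat >> h.py <<'E'
def plan(o,tgt,yaw=None,step=0.04):
    """tool-frame rows to tgt; yaw = heading of tool x in world deg"""
    R=Ro.from_rotvec(o["orientation"]).as_matrix()
    h=np.degrees(np.arctan2(R[1,0],R[0,0]))
    print("tcp",np.round(o["tcp_pos"],4),"heading x %.2f"%h,"tilt deg %.2f"%np.degrees(np.arccos(-R[2,2])),"t",o["clock"],"F",np.round(o["contact_force"],1),"w",o["grip_width"])
    if yaw is None: yaw=h
    Rt=np.column_stack([[np.cos(np.radians(yaw)),np.sin(np.radians(yaw)),0],[np.sin(np.radians(yaw)),-np.cos(np.radians(yaw)),0],[0,0,-1]])
    tw=Ro.from_matrix(R.T@Rt).as_rotvec(degrees=True)
    print("twist total/120",np.round(tw/120,4),"deg",np.round(tw,2))
    d=np.array(tgt)-o["tcp_pos"]; print("dp total after turn/0.12",np.round(Rt.T@d/0.12,4),"before turn",np.round(R.T@d/.12,4),"dist",np.linalg.norm(d))
E
python3 - <<'E'
from h import *
from bench import r
plan(r.get_obs(),[0.6,-0.3,0.5],-90)
E
```

```text
tcp [ 0.3001 -0.6044  0.4039] heading x -63.60 tilt deg 0.08 t 0.15 F [-0.1 -0.4 -0.9] w 0.08533971009958279
twist total/120 [2.0e-04 7.0e-04 2.2e-01] deg [2.00e-02 8.00e-02 2.64e+01]
dp total after turn/0.12 [-2.5366 -2.4994 -0.8005] before turn [-1.1617 -3.3666 -0.7991] dist 0.4379907294214343
```

Emit:
apply_moves(dp=[[0, 0, -0.27], [0, 0, -0.27], [0, 0, -0.27], [0, 0, 0], [-0.254, -0.25, 0], [-0.254, -0.25, 0], [-0.254, -0.25, 0], [-0.254, -0.25, 0], [-0.254, -0.25, 0], [-0.254, -0.25, 0], [-0.254, -0.25, 0], [-0.254, -0.25, 0], [-0.254, -0.25, 0], [-0.254, -0.25, 0], [0, 0, 0], [0, 0, 0]], twist=[[0, 0, 0.07], [0, 0, 0.07], [0, 0, 0.07], [0, 0, 0.01], [0, 0, 0], [0, 0, 0], [0, 0, 0], [0, 0, 0], [0, 0, 0], [0, 0, 0], [0, 0, 0], [0, 0, 0], [0, 0, 0], [0, 0, 0], [0, 0, 0], [0, 0, 0]], jaw=[0, 0, 0, 0, 0, 0, 0, 0, 0, 0, 0, 0, 0, 0, 0, 0], grip_force=40)

```text
clock: 1.75
tcp_pos: [0.6136, -0.2926, 0.4919]
orientation: [2.206, -2.234, -0.028]
contact_force: [-0.1, -1.8, -0.2]
grip_width: 0.0859
```

```bash
cat > look.py <<'E'
import sys
from h import *
from bench import r
n=sys.argv[1]
o=r.get_obs(); plan(o,o["tcp_pos"],-90)
f=r.grab_frame("wrist"); f["X"]=cloud(f,o); np.savez(f"/tmp/{n}.npz",**f); cv2.imwrite(f"pics/{n}.png",f["color"][:,:,::-1])
E
python3 look.py w1
```

```text
tcp [ 0.6136 -0.2926  0.4919] heading x -90.71 tilt deg 1.04 t 1.75 F [-0.1 -1.8 -0.2] w 0.08586705271542851
twist total/120 [ 0.0068  0.0054 -0.0059] deg [ 0.81  0.65 -0.71]
dp total after turn/0.12 [0. 0. 0.] before turn [0. 0. 0.] dist 0.0
```

View pics/w1.png

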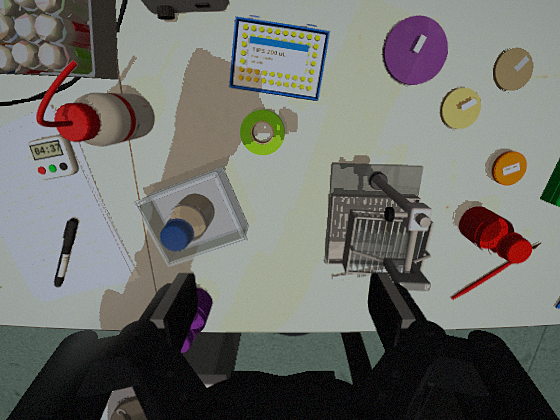

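```bash
cat > m.py <<'E'
from h import *
np.set_printoptions(precision=4,suppress=True)
w=dict(np.load('/tmp/w1.npz'));X=w["X"];C=w["color"].astype(int)
t=dict(np.load('/tmp/top0.npz'));XT=cloud(t);CT=t["color"].astype(int)
def rect(P): 
    (c,s,a)=cv2.minAreaRect(P[:,:2].astype(np.float32)); return np.array(c),s,a
for nm,Y,c,cen in (("w",X,C,None),("t",XT,CT,None)):
    ok=np.isfinite(Y[...,0])
    near=ok&(abs(Y[...,0]-.52)<.12)&(abs(Y[...,1]+.15)<.12)
    b=near&(c[...,2]>c[...,0]+40)&(c[...,2]>c[...,1]+15)&(Y[...,2]>.09)
    P=Y[b]; top=P[P[:,2]>np.percentile(P[:,2],50)-.004]
    print(nm,"cap n",b.sum(),"z pct",np.percentile(P[:,2],[5,50,95]),cv2.minEnclosingCircle(top[:,:2].astype(np.float32)),top[:,:2].mean(0))
    rim=near&(Y[...,2]>.046)&(Y[...,2]<.062); print(" rim n",rim.sum(), rect(Y[rim]), np.median(Y[rim][:,2]))
    be=ok&(abs(Y[...,0]-.47)<.03)&(abs(Y[...,1]+.29)<.03); print(" bench z",np.median(Y[be][:,2]))
    nr=ok&(abs(Y[...,0]-.53)<.16)&(abs(Y[...,1]+.43)<.12)
    for lo,hi in ((.16,.20),(.075,.115),(.012,.03)):
        q=nr&(Y[...,2]>lo)&(Y[...,2]<hi); print(" stand z",lo,hi,q.sum(), rect(Y[q]) if q.sum()>5 else '')
crop=cv2.resize(w["color"][150:300,310:450,::-1],None,fx=4,fy=4,interpolation=cv2.INTER_CUBIC);cv2.imwrite('pics/c3.png',crop)
crop=cv2.resize(w["color"][150:280,110:260,::-1],None,fx=4,fy=4,interpolation=cv2.INTER_CUBIC);cv2.imwrite('pics/c4.png',crop)
z=X[150:300,310:450,2]; z=np.clip(np.nan_to_num(z)/.25*255,0,255).astype(np.uint8);cv2.imwrite('pics/z3.png',cv2.resize(cv2.applyColorMap(z,cv2.COLORMAP_JET),None,fx=4,fy=4,interpolation=cv2.INTER_NEAREST))
E
python3 m.py
```

```text
w cap n 563 z pct [0.1117 0.1153 0.1166] ((0.5404902100563049, -0.15104331076145172), 0.017566382884979248) [ 0.5411 -0.1513]
 rim n 2579 (array([ 0.5371, -0.153 ]), (0.11268670856952667, 0.13533227145671844), 19.32200813293457) 0.05225987973465224
 bench z -0.0006287905164694685
 stand z 0.16 0.2 1682 (array([ 0.5459, -0.4211]), (0.10222119837999344, 0.04436970502138138), 4.070187568664551)
 stand z 0.075 0.115 3290 (array([ 0.5324, -0.4289]), (0.10523471981287003, 0.11959435045719147), 86.23139953613281)
 stand z 0.012 0.03 585 (array([ 0.5746, -0.4461]), (0.09870518743991852, 0.30036577582359314), 43.05276870727539)
t cap n 100 z pct [0.1092 0.1163 0.121 ] ((0.5366591215133667, -0.148663729429245), 0.017072385177016258) [ 0.5369 -0.1488]
 rim n 449 (array([ 0.5364, -0.1512]), (0.1126670241355896, 0.13318724930286407), 19.687368392944336) 0.05319702062350453
 bench z 0.0005302854720455147
 stand z 0.16 0.2 193 (array([ 0.5421, -0.4215]), (0.1075829342007637, 0.039787109941244125), 6.64558744430542)
 stand z 0.075 0.115 534 (array([ 0.5278, -0.427 ]), (0.10418335348367691, 0.11632052809000015), 85.03071594238281)
 stand z 0.012 0.03 192 (array([ 0.5621, -0.4391]), (0.14941571652889252, 0.2918095886707306), 77.15361022949219)
```

View pics/c3.png

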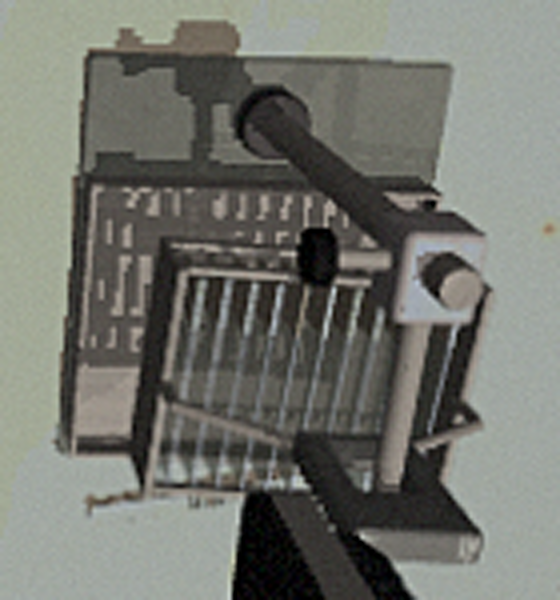

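View pics/c4.png

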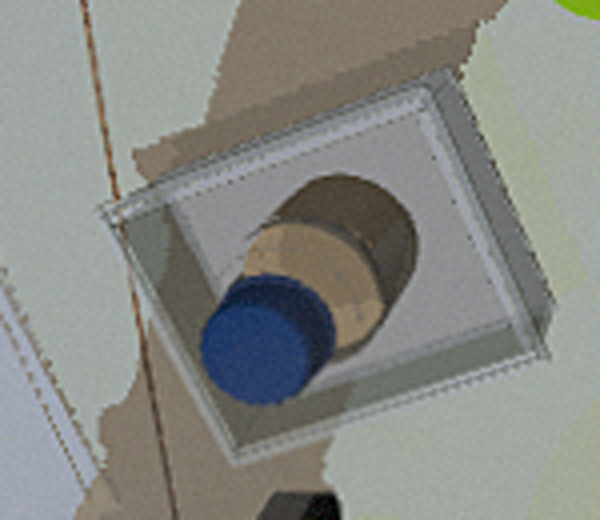

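View pics/z3.png

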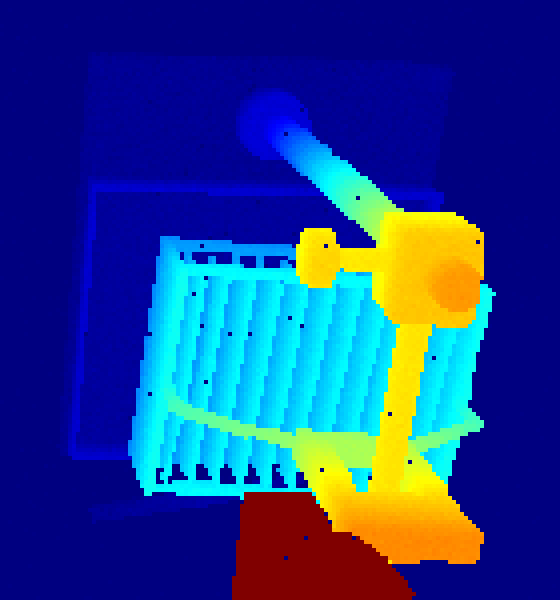

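```bash
python3 - <<'E'
from h import *
from bench import r
plan(r.get_obs(),[0.538,-0.150,0.36],-70.5)
w=dict(np.load('/tmp/w1.npz'));X=w["X"]
for nm,Y in (("w",X),("t",cloud(dict(np.load('/tmp/top0.npz'))))):
    ok=np.isfinite(Y[...,0])&(abs(Y[...,0]-.5)<.12)&(abs(Y[...,1]+.43)<.06)
    for lo,hi in((.178,.198),(.156,.176)):
        q=Y[ok&(Y[...,2]>lo)&(Y[...,2]<hi)]; 
        for a in np.arange(.44,.62,.01):
            s=q[abs(q[:,0]-a)<.005]
            if len(s)>2: print(nm,lo,round(a,2),len(s),"y",np.round([s[:,1].min(),np.median(s[:,1]),s[:,1].max()],4),"z",np.round(np.median(s[:,2]),4))
E
```

```text
tcp [ 0.6139 -0.2918  0.4917] heading x -90.66 tilt deg 1.09 t 1.8 F [ 0.4  1.3 -0.4] w 0.08548512339541328
twist total/120 [ 0.0056  0.0072 -0.168 ] deg [  0.67   0.86 -20.16]
dp total after turn/0.12 [-1.3249  0.2016  1.0975] before turn [-1.1602  0.6303  1.1213] dist 0.20787007499489377
w 0.178 0.51 109 y [-0.4456 -0.4312 -0.4154] z 0.185
w 0.178 0.52 209 y [-0.4452 -0.4255 -0.409 ] z 0.1837
w 0.178 0.58 45 y [-0.4342 -0.4289 -0.4246] z 0.1812
w 0.178 0.59 69 y [-0.4343 -0.4288 -0.4232] z 0.1808
w 0.156 0.51 17 y [-0.4363 -0.4098 -0.4086] z 0.1654
w 0.156 0.52 300 y [-0.4451 -0.4255 -0.4088] z 0.1668
w 0.156 0.53 64 y [-0.4315 -0.426  -0.4232] z 0.1626
w 0.156 0.54 66 y [-0.4318 -0.4262 -0.4236] z 0.1625
w 0.156 0.55 68 y [-0.4318 -0.4265 -0.4238] z 0.1622
w 0.156 0.56 69 y [-0.4317 -0.4268 -0.4241] z 0.1624
w 0.156 0.57 95 y [-0.4398 -0.4281 -0.4174] z 0.1693
w 0.156 0.58 183 y [-0.4394 -0.4191 -0.3963] z 0.1688
w 0.156 0.59 354 y [-0.4406 -0.4188 -0.3964] z 0.1671
w 0.156 0.6 121 y [-0.4398 -0.428  -0.4184] z 0.1652
t 0.178 0.51 31 y [-0.4428 -0.428  -0.4049] z 0.1853
t 0.178 0.52 15 y [-0.4425 -0.4206 -0.4059] z 0.1869
t 0.178 0.58 6 y [-0.4298 -0.4268 -0.4216] z 0.1815
t 0.178 0.59 5 y [-0.4299 -0.4271 -0.4243] z 0.1812
t 0.156 0.49 7 y [-0.4267 -0.4233 -0.4204] z 0.1699
t 0.156 0.5 8 y [-0.426  -0.4224 -0.4193] z 0.1628
t 0.156 0.51 15 y [-0.4398 -0.4208 -0.4055] z 0.1688
t 0.156 0.52 3 y [-0.426  -0.4246 -0.4061] z 0.1638
t 0.156 0.53 10 y [-0.4266 -0.4228 -0.421 ] z 0.1627
t 0.156 0.54 10 y [-0.4271 -0.4237 -0.4211] z 0.1629
t 0.156 0.55 9 y [-0.4278 -0.4234 -0.4206] z 0.1641
t 0.156 0.56 8 y [-0.4274 -0.4249 -0.4216] z 0.1628
t 0.156 0.57 22 y [-0.4356 -0.4252 -0.4148] z 0.1681
t 0.156 0.58 30 y [-0.4364 -0.4188 -0.3967] z 0.168
t 0.156 0.59 24 y [-0.4362 -0.4168 -0.3959] z 0.1685
```

Emit:
apply_moves(dp=[[0, 0, 0], [0, 0, 0], [0, 0, 0], [-0.22, 0.034, 0.18], [-0.22, 0.034, 0.18], [-0.22, 0.034, 0.18], [-0.22, 0.034, 0.18], [-0.22, 0.034, 0.18], [-0.22, 0.034, 0.18], [0, 0, 0], [0, 0, 0]], twist=[[0.003, 0.003, -0.056], [0.002, 0.002, -0.056], [0.001, 0.001, -0.056], [0, 0, 0], [0, 0, 0], [0, 0, 0], [0, 0, 0], [0, 0, 0], [0, 0, 0], [0, 0, 0], [0, 0, 0]], jaw=[0, 0, 0, 0, 0, 0, 0, 0, 0, 0, 0])

```text
clock: 2.9
tcp_pos: [0.5233, -0.1638, 0.3562]
orientation: [2.552, -1.822, 0.002]
contact_force: [0.3, -0.9, 0.1]
grip_width: 0.0856
```

```bash
python3 look.py w2; python3 - <<'E'
from h import *
from bench import r
plan(r.get_obs(),[0.538,-0.150,0.30],-70.5)
E
```

```text
tcp [ 0.5233 -0.1638  0.3562] heading x -71.05 tilt deg 0.38 t 2.9 F [ 0.3 -0.9  0.1] w 0.08559400209788223
twist total/120 [ 0.0018 -0.0027  0.1579] deg [ 0.21 -0.32 18.95]
dp total after turn/0.12 [0. 0. 0.] before turn [0. 0. 0.] dist 0.0
tcp [ 0.5232 -0.1638  0.356 ] heading x -71.07 tilt deg 0.38 t 2.95 F [-0.8 -0.  -0.7] w 0.08562986306235089
twist total/120 [ 0.0024 -0.0021 -0.0047] deg [ 0.29 -0.25 -0.57]
dp total after turn/0.12 [-0.0676 -0.1546  0.467 ] before turn [-0.0712 -0.1562  0.4659] dist 0.05958811596048737
```

View pics/w2.png

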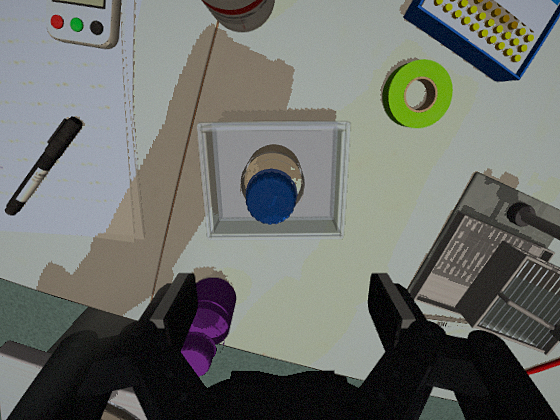

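```bash
cat > m2.py <<'E'
import sys
from h import *
from bench import r
np.set_printoptions(precision=4,suppress=True)
w=dict(np.load(f'/tmp/{sys.argv[1]}.npz'));Y=w["X"];c=w["color"].astype(int)
ok=np.isfinite(Y[...,0])
near=ok&(abs(Y[...,0]-.535)<.11)&(abs(Y[...,1]+.15)<.11)
b=near&(c[...,2]>c[...,0]+40)&(c[...,2]>c[...,1]+15)&(Y[...,2]>.09)
P=Y[b]
if len(P): top=P[P[:,2]>.111]; print("cap",cv2.minEnclosingCircle(top[:,:2].astype(np.float32)),top.mean(0))
body=near&(Y[...,2]>.065)&(Y[...,2]<.085);print("body",body.sum(), cv2.minEnclosingCircle(Y[body][:,:2].astype(np.float32)) if body.sum() else '')
rim=(near&(Y[...,2]>.046)&(Y[...,2]<.058)).astype(np.uint8)
n,l,st,ce=cv2.connectedComponentsWithStats(rim); k=1+np.argmax(st[1:,4]); P=Y[l==k]
# robust: project on dish axes, percentile edges
for a in np.arange(17,23,.5):
    e=np.array([[np.cos(np.radians(a)),np.sin(np.radians(a))],[-np.sin(np.radians(a)),np.cos(np.radians(a))]])
    q=P[:,:2]@e.T; lo,hi=np.percentile(q,[1,99],axis=0); print(a,hi-lo,((lo+hi)/2)@e)
print(cv2.minAreaRect(P[:,:2].astype(np.float32)),np.median(P[:,2]))
E
python3 m2.py w2
```

```text
cap ((0.5396068096160889, -0.15072332322597504), 0.01830497942864895) [ 0.5406 -0.1504  0.1154]
body 77 ((0.5419846773147583, -0.15032607316970825), 0.026789948344230652)
17.0 [0.1138 0.1342] [ 0.5372 -0.1531]
17.5 [0.1131 0.1339] [ 0.5372 -0.1532]
18.0 [0.1122 0.1334] [ 0.5373 -0.1532]
18.5 [0.1115 0.1332] [ 0.5372 -0.1531]
19.0 [0.1113 0.1329] [ 0.5371 -0.1532]
19.5 [0.1112 0.1329] [ 0.5371 -0.1531]
20.0 [0.1114 0.133 ] [ 0.5371 -0.1531]
20.5 [0.1118 0.1333] [ 0.5371 -0.1531]
21.0 [0.1124 0.1336] [ 0.5372 -0.1531]
21.5 [0.1131 0.134 ] [ 0.5371 -0.1531]
22.0 [0.1138 0.1345] [ 0.5371 -0.1531]
22.5 [0.1145 0.135 ] [ 0.5371 -0.1531]
((0.536791980266571, -0.1532062292098999), (0.11259995400905609, 0.13505974411964417), 19.585540771484375) 0.05264319134649803
```

Emit:
apply_moves(dp=[[-0.034, -0.082, 0], [-0.034, -0.082, 0], [0, 0, 0.233], [0, 0, 0.233], [0, 0, 0], [0, 0, 0]], twist=[[0.001, -0.001, -0.004], [0, 0, 0], [0, 0, 0], [0, 0, 0], [0, 0, 0], [0, 0, 0]], jaw=[0, 0, 0, 0, 0, 0])

```text
clock: 3.55
tcp_pos: [0.5467, -0.1516, 0.3038]
orientation: [-2.559, 1.819, -0.018]
contact_force: [0.3, -0.5, 0.2]
grip_width: 0.0852
```

```bash
python3 - <<'E'
from h import *
from bench import r
plan(r.get_obs(),[0.5395,-0.150,0.23],-70.5)
E
```

```text
tcp [ 0.5467 -0.1516  0.3038] heading x -70.82 tilt deg 0.68 t 3.55 F [ 0.3 -0.5  0.2] w 0.08516585723874295
twist total/120 [-0.004  -0.004  -0.0026] deg [-0.48 -0.48 -0.32]
dp total after turn/0.12 [-0.0324  0.052   0.6146] before turn [-0.0372  0.0573  0.6138] dist 0.07411687208334414
```

Emit:
apply_moves(dp=[[-0.033, 0.052, 0], [0, 0, 0], [0, 0, 0]], twist=[[-0.004, -0.004, -0.003], [0, 0, 0], [0, 0, 0]], jaw=[0, 0, 0])

```text
clock: 3.85
tcp_pos: [0.5404, -0.1498, 0.3069]
orientation: [-2.565, 1.811, -0.005]
contact_force: [-0.6, 0.1, 1.0]
grip_width: 0.0854
```

```bash
python3 - <<'E'
from h import *
from bench import r
plan(r.get_obs(),[0.5395,-0.150,0.23],-70.5)
E
```

```text
tcp [ 0.5404 -0.1498  0.3069] heading x -70.43 tilt deg 0.21 t 3.85 F [-0.6  0.1  1. ] w 0.0853550358059492
twist total/120 [-0.0016 -0.0007  0.0006] deg [-0.19 -0.09  0.07]
dp total after turn/0.12 [-0.0013  0.0076  0.641 ] before turn [-0.0023  0.0097  0.6409] dist 0.07692167651675777
```

Emit:
apply_moves(dp=[[0, 0.008, 0.15], [0, 0, 0.15], [0, 0, 0.13], [0, 0, 0.1], [0, 0, 0.06], [0, 0, 0.03], [0, 0, 0], [0, 0, 0]], twist=[[-0.001, 0, 0], [0, 0, 0], [0, 0, 0], [0, 0, 0], [0, 0, 0], [0, 0, 0], [0, 0, 0], [0, 0, 0]], jaw=[0, 0, 0, 0, 0, 0, 0, 0])

```text
clock: 4.65
tcp_pos: [0.5423, -0.1512, 0.2357]
orientation: [-2.562, 1.811, -0.019]
contact_force: [0.5, 0.6, -0.1]
grip_width: 0.0854
```

```bash
python3 look.py w3; python3 - <<'E'
from h import *
from bench import r
plan(r.get_obs(),[0.5395,-0.150,0.23],-70.5)
E
```

```text
tcp [ 0.5423 -0.1512  0.2357] heading x -70.51 tilt deg 0.74 t 4.65 F [ 0.5  0.6 -0.1] w 0.08544380331320857
twist total/120 [-0.0056 -0.0027  0.1625] deg [-0.67 -0.33 19.49]
dp total after turn/0.12 [0. 0. 0.] before turn [0. 0. 0.] dist 0.0
tcp [ 0.5423 -0.1513  0.2358] heading x -70.51 tilt deg 0.75 t 4.7 F [-0.4 -0.1 -0. ] w 0.0854061696398178
twist total/120 [-0.0051 -0.0037 -0.0001] deg [-0.61 -0.44 -0.01]
dp total after turn/0.12 [-0.0179  0.0188  0.0482] before turn [-0.0183  0.0193  0.0479] dist 0.006573078872640071
```

View pics/w3.png

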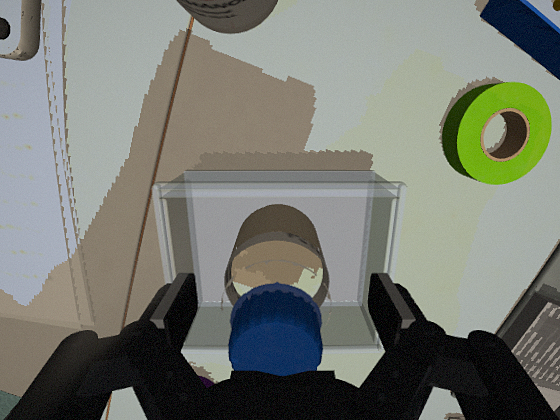

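Emit:
apply_moves(dp=[[-0.018, 0.019, 0.055], [0, 0, 0], [0, 0, 0], [0, 0, 0], [0, 0, 0], [0, 0, 0], [0, 0, 0], [0, 0, 0], [0, 0, 0], [0, 0, 0]], twist=[[-0.006, -0.004, 0], [0, 0, 0], [0, 0, 0], [0, 0, 0], [0, 0, 0], [0, 0, 0], [0, 0, 0], [0, 0, 0], [0, 0, 0], [0, 0, 0]], jaw=[0, 0, 60, 120, 160, 200, 255, 255, 255, 255], grip_force=35)

```text
clock: 5.7
tcp_pos: [0.5398, -0.1501, 0.2298]
orientation: [2.565, -1.813, -0.001]
contact_force: [-0.1, 1.0, 0.0]
grip_width: 0.0557
```

```bash
python3 - <<'E'
from h import *
from bench import r
plan(r.get_obs(),[0.5395,-0.150,0.33],-70.5)
E
```

```text
tcp [ 0.5398 -0.1501  0.2298] heading x -70.52 tilt deg 0.07 t 5.7 F [-0.1  1.   0. ] w 0.055688511862113946
twist total/120 [ 0.0006  0.0002 -0.0001] deg [ 0.07  0.02 -0.02]
dp total after turn/0.12 [-0.0012  0.0019 -0.8348] before turn [-0.0014  0.0029 -0.8348] dist 0.10017459857403632
```

Emit:
apply_moves(dp=[[0, 0, -0.05], [0, 0, -0.1], [0, 0, -0.14], [0, 0, -0.14], [0, 0, -0.14], [0, 0, -0.14], [0, 0, -0.1], [0, 0, -0.05], [0, 0, 0], [0, 0, 0]], twist=[[0, 0, 0], [0, 0, 0], [0, 0, 0], [0, 0, 0], [0, 0, 0], [0, 0, 0], [0, 0, 0], [0, 0, 0], [0, 0, 0], [0, 0, 0]], jaw=[255, 255, 255, 255, 255, 255, 255, 255, 255, 255])

```text
clock: 6.7
tcp_pos: [0.5381, -0.1496, 0.3402]
orientation: [2.564, -1.812, -0.006]
contact_force: [-0.9, 0.1, -3.2]
grip_width: 0.0549
```

```bash
python3 look.py w4; python3 - <<'E'
from h import *
from bench import r
plan(r.get_obs(),[0.435,-0.275,0.33],-70.5)
f=r.grab_frame("side");cv2.imwrite('pics/s4.png',cv2.resize(f["color"][140:280,200:380,::-1],None,fx=4,fy=4))
E
```

```text
tcp [ 0.5381 -0.1496  0.3402] heading x -70.49 tilt deg 0.26 t 6.7 F [-0.9  0.1 -3.2] w 0.05489676007766151
twist total/120 [0.0021 0.0007 0.1626] deg [ 0.25  0.08 19.51]
dp total after turn/0.12 [0. 0. 0.] before turn [0. 0. 0.] dist 0.0
tcp [ 0.5381 -0.1495  0.3401] heading x -70.49 tilt deg 0.28 t 6.75 F [-0.2 -0.3 -2.9] w 0.055263257003119515
twist total/120 [0.0021 0.0011 0.0001] deg [0.25 0.13 0.01]
dp total after turn/0.12 [0.6988 1.1587 0.0838] before turn [0.6987 1.1585 0.0872] dist 0.16268395723706344
```

View pics/s4.png

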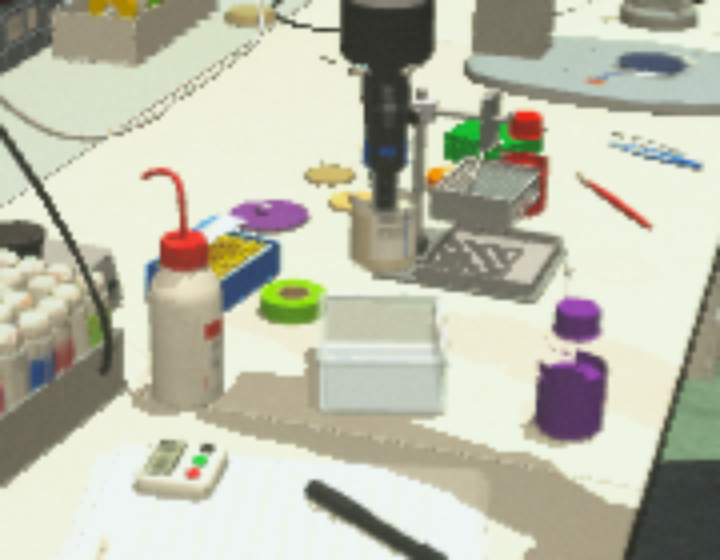

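Emit:
apply_moves(dp=[[0.06, 0.1, 0], [0.12, 0.19, 0], [0.12, 0.19, 0], [0.12, 0.19, 0], [0.12, 0.19, 0], [0.08, 0.16, 0], [0.06, 0.1, 0], [0.02, 0.03, 0], [0, 0, 0], [0, 0, 0]], twist=[[0.002, 0.001, 0], [0, 0, 0], [0, 0, 0], [0, 0, 0], [0, 0, 0], [0, 0, 0], [0, 0, 0], [0, 0, 0], [0, 0, 0], [0, 0, 0]], jaw=[255, 255, 255, 255, 255, 255, 255, 255, 255, 255])

```text
clock: 7.8
tcp_pos: [0.4248, -0.2837, 0.3341]
orientation: [2.559, -1.815, -0.017]
contact_force: [1.0, 0.0, -2.6]
grip_width: 0.0555
```

```bash
python3 look.py w5; python3 - <<'E'
from h import *
from bench import r
plan(r.get_obs(),[0.435,-0.275,0.2255],-70.5)
E
```

```text
tcp [ 0.4248 -0.2837  0.3341] heading x -70.68 tilt deg 0.64 t 7.8 F [ 1.   0.  -2.6] w 0.05553247853214854
twist total/120 [0.0049 0.0022 0.161 ] deg [ 0.59  0.27 19.32]
dp total after turn/0.12 [0. 0. 0.] before turn [0. 0. 0.] dist 0.0
tcp [ 0.4249 -0.2835  0.3341] heading x -70.65 tilt deg 0.65 t 7.85 F [-1.1 -0.4 -2.8] w 0.055509695757134846
twist total/120 [ 0.0044  0.003  -0.0013] deg [ 0.53  0.36 -0.15]
dp total after turn/0.12 [-0.0387 -0.1027  0.9048] before turn [-0.0333 -0.111   0.9041] dist 0.10937552033750544
```

View pics/w5.png

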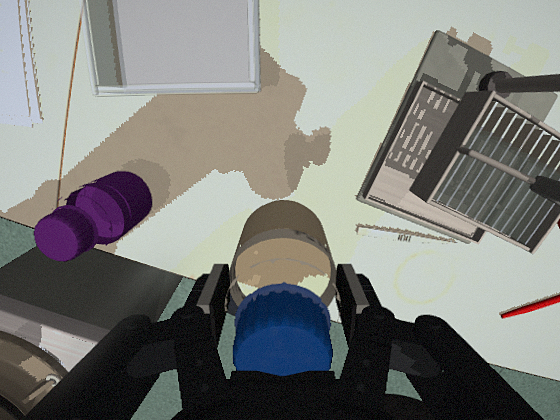

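Emit:
apply_moves(dp=[[-0.04, -0.1, 0.05], [0, 0, 0.12], [0, 0, 0.15], [0, 0, 0.15], [0, 0, 0.15], [0, 0, 0.1], [0, 0, 0.06], [0, 0, 0.03], [0, 0, 0], [0, 0, 0]], twist=[[0.005, 0.003, -0.001], [0, 0, 0], [0, 0, 0], [0, 0, 0], [0, 0, 0], [0, 0, 0], [0, 0, 0], [0, 0, 0], [0, 0, 0], [0, 0, 0]], jaw=[255, 255, 255, 255, 255, 255, 255, 255, 255, 255])

```text
clock: 8.85
tcp_pos: [0.4461, -0.2642, 0.2324]
orientation: [-2.572, 1.787, -0.015]
contact_force: [-0.0, 1.3, -2.5]
grip_width: 0.0551
```

```bash
python3 - <<'E'
from h import *
from bench import r
o=r.get_obs();plan(o,[o["tcp_pos"][0],o["tcp_pos"][1],0.2255],-70.5)
f=r.grab_frame("side");cv2.imwrite('pics/s6.png',cv2.resize(f["color"][140:280,200:380,::-1],None,fx=4,fy=4))
E
```

```text
tcp [ 0.4461 -0.2642  0.2324] heading x -69.60 tilt deg 0.78 t 8.85 F [-0.   1.3 -2.5] w 0.05511225433788717
twist total/120 [-0.0064 -0.0009  0.0075] deg [-0.77 -0.11  0.9 ]
dp total after turn/0.12 [0.     0.     0.0577] before turn [-0.0001  0.0008  0.0577] dist 0.006920550054269448
```

View pics/s6.png

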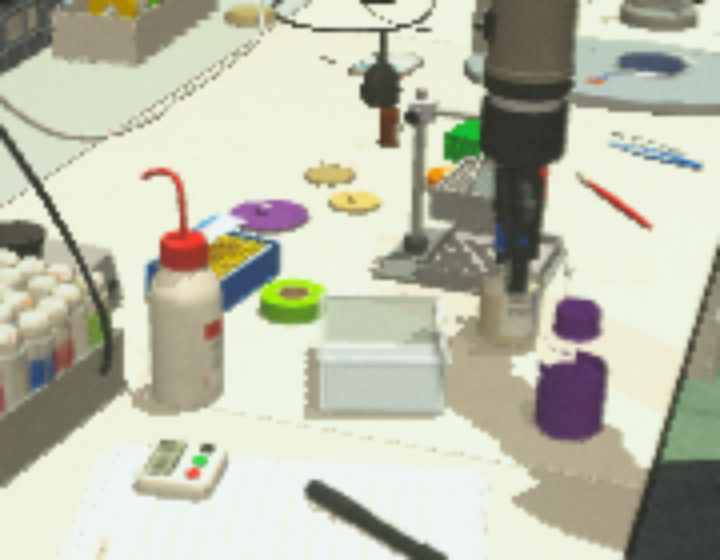

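Emit:
apply_moves(dp=[[0, 0, 0.02], [0, 0, 0.02], [0, 0, 0.012], [0, 0, 0], [0, 0, 0]], twist=[[-0.006, -0.001, 0], [0, 0, 0], [0, 0, 0], [0, 0, 0], [0, 0, 0]], jaw=[255, 255, 255, 255, 255])

```text
clock: 9.4
tcp_pos: [0.4465, -0.265, 0.2274]
orientation: [-2.579, 1.794, -0.005]
contact_force: [0.2, 0.1, -2.5]
grip_width: 0.0555
```

```bash
python3 - <<'E'
from h import *
from bench import r
o=r.get_obs();plan(o,[o["tcp_pos"][0],o["tcp_pos"][1],0.2255],-70.5)
E
```

```text
tcp [ 0.4465 -0.265   0.2274] heading x -69.66 tilt deg 0.18 t 9.4 F [ 0.2  0.1 -2.5] w 0.05545902234839646
twist total/120 [-0.0009 -0.0012  0.007 ] deg [-0.11 -0.14  0.84]
dp total after turn/0.12 [0.     0.     0.0156] before turn [-0.      0.      0.0156] dist 0.001867197897158196
```

Emit:
apply_moves(dp=[[0, 0, 0.012], [0, 0, 0.012], [0, 0, 0]], twist=[[0, 0, 0], [0, 0, 0], [0, 0, 0]], jaw=[255, 255, 255])

```text
clock: 9.7
tcp_pos: [0.4466, -0.2651, 0.2249]
orientation: [-2.578, 1.795, -0.006]
contact_force: [-0.8, 0.9, -0.6]
grip_width: 0.0552
```

Emit:
apply_moves(dp=[[0, 0, 0.006], [0, 0, 0], [0, 0, 0], [0, 0, 0], [0, 0, 0], [0, 0, 0], [0, 0, 0], [0, 0, 0], [0, 0, 0]], twist=[[0, 0, 0], [0, 0, 0], [0, 0, 0], [0, 0, 0], [0, 0, 0], [0, 0, 0], [0, 0, 0], [0, 0, 0], [0, 0, 0]], jaw=[255, 80, 70, 50, 30, 10, 0, 0, 0])

```text
clock: 10.6
tcp_pos: [0.4476, -0.2655, 0.2252]
orientation: [-2.578, 1.794, -0.01]
contact_force: [0.6, -0.6, -0.7]
grip_width: 0.0854
```

```bash
python3 - <<'E'
from h import *
from bench import r
o=r.get_obs();plan(o,[o["tcp_pos"][0],o["tcp_pos"][1],0.43],-92)
f=r.grab_frame("side");cv2.imwrite('pics/s7.png',cv2.resize(f["color"][140:280,200:380,::-1],None,fx=4,fy=4))
E
```

```text
tcp [ 0.4476 -0.2655  0.2252] heading x -69.69 tilt deg 0.38 t 10.6 F [ 0.6 -0.6 -0.7] w 0.08540386900378617
twist total/120 [-0.0026 -0.0019  0.186 ] deg [-0.31 -0.23 22.31]
dp total after turn/0.12 [ 0.      0.     -1.7064] before turn [ 0.0083 -0.0077 -1.7064] dist 0.2047667252147668
```

View pics/s7.png

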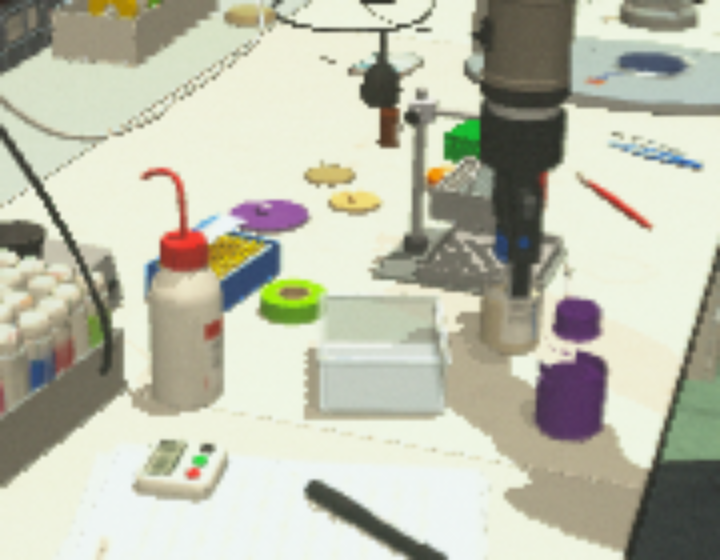

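Emit:
apply_moves(dp=[[0, 0, -0.1], [0, 0, -0.2], [0, 0, -0.3], [0, 0, -0.35], [0, 0, -0.35], [0, 0, -0.2], [0, 0, -0.1], [0, 0, -0.02], [0, 0, 0], [0, 0, 0]], twist=[[-0.002, -0.002, 0], [0, 0, 0], [0, 0, 0], [0, 0, 0.05], [0, 0, 0.05], [0, 0, 0.05], [0, 0, 0.036], [0, 0, 0], [0, 0, 0], [0, 0, 0]], jaw=[0, 0, 0, 0, 0, 0, 0, 0, 0, 0])

```text
clock: 11.65
tcp_pos: [0.4465, -0.2649, 0.4257]
orientation: [2.17, -2.271, -0.005]
contact_force: [0.5, 0.3, 0.1]
grip_width: 0.0853
```

```bash
python3 look.py w8; python3 - <<'E'
from h import *
from bench import r
o=r.get_obs();plan(o,[0.515,-0.427,0.43],-92)
E
```

```text
tcp [ 0.4465 -0.2649  0.4257] heading x -92.62 tilt deg 0.20 t 11.65 F [0.5 0.3 0.1] w 0.08526799455247068
twist total/120 [ 0.0014  0.0009 -0.0219] deg [ 0.16  0.11 -2.62]
dp total after turn/0.12 [0. 0. 0.] before turn [0. 0. 0.] dist 0.0
tcp [ 0.4464 -0.2649  0.4255] heading x -92.63 tilt deg 0.23 t 11.7 F [-1.   0.  -0.6] w 0.08517300816569667
twist total/120 [ 0.0016  0.001  -0.0052] deg [ 0.2   0.12 -0.63]
dp total after turn/0.12 [ 1.3301 -0.6182 -0.0377] before turn [ 1.3231 -0.6326 -0.0427] dist 0.17606477944466487
```

View pics/w8.png

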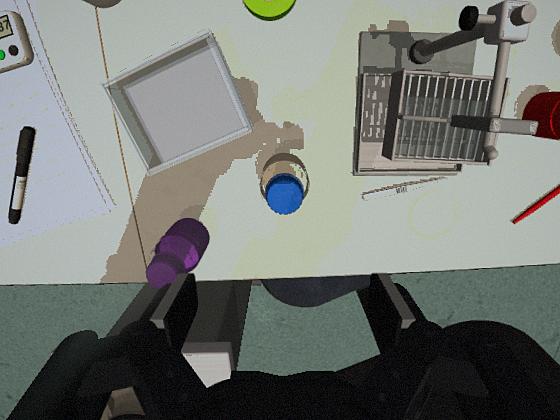

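```bash
python3 m2.py w8 | tail -3; cat > m3.py <<'E'
import sys
from h import *
np.set_printoptions(precision=4,suppress=True)
w=dict(np.load(f'/tmp/{sys.argv[1]}.npz'));Y=w["X"]
ok=np.isfinite(Y[...,0])&(abs(Y[...,0]-.53)<.2)&(abs(Y[...,1]+.43)<.08)&(Y[...,2]<.21)
cx=float(sys.argv[2]);cy=float(sys.argv[3])
dz=float(sys.argv[4]) if len(sys.argv)>4 else 0
tab=ok&(abs(Y[...,0]-cx)<.016)&(abs(Y[...,1]-cy)<.03)&(Y[...,2]>.18+dz)
P=Y[tab];print("tabtop",len(P),P[:,:3].min(0),P.max(0),np.median(P,0),cv2.minAreaRect(P[:,:2].astype(np.float32)))
peg=ok&(Y[...,0]>cx+.02)&(Y[...,0]<.565)&(Y[...,2]>.155)&(Y[...,2]<.17)&(abs(Y[...,1]+.425)<.012)
P=Y[peg]
if len(P)>10:
  v=cv2.fitLine(P[:,:2].astype(np.float32),cv2.DIST_HUBER,0,.001,.001).ravel();print("peg",len(P),v,"heading",np.degrees(np.arctan(v[1]/v[0])),"y at cx",v[3]+(cx-v[2])*v[1]/v[0],np.percentile(P[:,2],90))
tip=ok&(Y[...,0]<cx-.01)&(Y[...,2]>.15)&(Y[...,2]<.18); P=Y[tip]
if len(P): print("tip",len(P),P.min(0),P.max(0))
rk=ok&(Y[...,2]>.094+dz)&(Y[...,2]<.104+dz); P=Y[rk]; print("rack",len(P),cv2.minAreaRect(P[:,:2].astype(np.float32)))
E
python3 m3.py w8 .515 -.427; python3 m3.py w1 .515 -.427
```

```text
22.0 [0.1132 0.1349] [ 0.5372 -0.1539]
22.5 [0.1141 0.1354] [ 0.5371 -0.154 ]
((0.5371643900871277, -0.1531597077846527), (0.11200068891048431, 0.1351195126771927), 19.299055099487305) 0.05265342562349179
tabtop 749 [ 0.5077 -0.4458  0.1801] [ 0.5198 -0.4086  0.1871] [ 0.5137 -0.4253  0.1851] ((0.5135334730148315, -0.42718207836151123), (0.03762317821383476, 0.010219560004770756), 85.35990142822266)
peg 538 [ 1.     -0.0073  0.548  -0.4267] heading -0.4177455 y at cx -0.42643183 0.1640275118677294
tip 285 [ 0.4877 -0.4302  0.1579] [ 0.5049 -0.422   0.1713]
rack 1329 ((0.5312883853912354, -0.4290419816970825), (0.10548526048660278, 0.1193973496556282), 85.37181091308594)
tabtop 289 [ 0.508  -0.4456  0.18  ] [ 0.5203 -0.409   0.1871] [ 0.5164 -0.4277  0.1847] ((0.5141777992248535, -0.42711079120635986), (0.03679485619068146, 0.010016502812504768), 85.22357940673828)
peg 203 [ 0.9982 -0.0596  0.5498 -0.4267] heading -3.4144292 y at cx -0.4246102 0.16373678873415623
tip 1 [ 0.4953 -0.43    0.1641] [ 0.4953 -0.43    0.1641]
rack 454 ((0.5323460698127747, -0.42928487062454224), (0.10476163029670715, 0.11871630698442459), 85.62617492675781)
```

```bash
python3 - <<'E'
from h import *
np.set_printoptions(precision=4,suppress=True)
for n in("w8","w1"):
    w=dict(np.load(f'/tmp/{n}.npz'));Y=w["X"]
    # left edge of base/tray: for each x bin, max y of points with z in (.012,.03)
    m=np.isfinite(Y[...,0])&(Y[...,2]>.007)&(Y[...,2]<.03)&(abs(Y[...,0]-.54)<.13)&(Y[...,1]<-.33)&(Y[...,1]>-.45)
    P=Y[m]; xs=[];ys=[]
    for a in np.arange(.43,.64,.006):
        s=P[abs(P[:,0]-a)<.004]
        if len(s)>4: xs.append(a);ys.append(np.percentile(s[:,1],98))
    print(n,np.c_[xs,ys].T); A=np.array([xs,ys],np.float32).T
    v=cv2.fitLine(A,cv2.DIST_HUBER,0,.001,.001).ravel();print("left edge heading",np.degrees(np.arctan(v[1]/v[0])))
    # front edge
    m=np.isfinite(Y[...,0])&(Y[...,2]>.012)&(Y[...,2]<.03)&(Y[...,0]>.40)&(Y[...,0]<.6)&(Y[...,1]<-.33)&(Y[...,1]>-.53)
    P=Y[m]; A=[]
    for a in np.arange(-.51,-.34,.006):
        s=P[abs(P[:,1]-a)<.004]
        if len(s)>4: A.append([a,np.percentile(s[:,0],2)])
    A=np.array(A,np.float32);print(A.T)
    v=cv2.fitLine(A,cv2.DIST_HUBER,0,.001,.001).ravel();print("front edge dx/dy deg",np.degrees(np.arctan(v[1]/v[0])))
E
```

```text
w8 [[ 0.43    0.442   0.448   0.454   0.46    0.466   0.472   0.478   0.484
   0.49    0.496   0.502   0.508   0.514   0.52    0.526   0.532   0.538
   0.544   0.55    0.556   0.562   0.568   0.574   0.58    0.586   0.592
   0.598   0.604 ]
 [-0.4196 -0.3706 -0.358  -0.3577 -0.358  -0.3582 -0.3582 -0.3587 -0.3588
  -0.3591 -0.3596 -0.3596 -0.3601 -0.3603 -0.3605 -0.3608 -0.3611 -0.3614
  -0.3616 -0.362  -0.3615 -0.3616 -0.3647 -0.3698 -0.3808 -0.3698 -0.3673
  -0.3687 -0.3686]]
left edge heading -3.495812
[[-0.492  -0.486  -0.48   -0.474  -0.468  -0.462  -0.456  -0.45   -0.444
  -0.438  -0.432  -0.426  -0.42   -0.414  -0.408  -0.402  -0.396  -0.39
  -0.384  -0.378  -0.372  -0.366  -0.36   -0.354 ]
 [ 0.4442  0.4442  0.4444  0.4445  0.4447  0.4451  0.4452  0.4452  0.4457
   0.4458  0.4462  0.4466  0.4469  0.4415  0.4471  0.4472  0.4475  0.4478
   0.4481  0.4482  0.4484  0.4489  0.4496  0.4492]]
front edge dx/dy deg 2.2071161
w1 [[ 0.43    0.448   0.454   0.46    0.466   0.472   0.478   0.484   0.49
   0.496   0.502   0.508   0.514   0.52    0.526   0.532   0.538   0.544
   0.55    0.556   0.562   0.568   0.574   0.58    0.586   0.592   0.598
   0.604 ]
 [-0.4385 -0.3584 -0.3583 -0.3586 -0.3589 -0.3591 -0.3593 -0.3595 -0.3597
  -0.3599 -0.3599 -0.3603 -0.3604 -0.3606 -0.3609 -0.3611 -0.3613 -0.3617
  -0.3619 -0.362  -0.3624 -0.3627 -0.3785 -0.3873 -0.3693 -0.3751 -0.3711
  -0.3672]]
left edge heading -2.043718
[[-0.498  -0.492  -0.486  -0.48   -0.474  -0.45   -0.444  -0.438  -0.432
  -0.426  -0.42   -0.414  -0.408  -0.402  -0.396  -0.39   -0.384  -0.378
  -0.372  -0.366  -0.36  ]
 [ 0.5541  0.5516  0.5581  0.5581  0.5584  0.5603  0.5599  0.5601  0.5603
   0.5604  0.5606  0.5605  0.5606  0.5616  0.5622  0.562   0.448   0.448
   0.448   0.4488  0.4488]]
front edge dx/dy deg -53.438347
```

Emit:
apply_moves(dp=[[0, 0, -0.03], [0.15, -0.08, 0], [0.25, -0.13, 0], [0.25, -0.13, 0], [0.25, -0.13, 0], [0.2, -0.1, 0], [0.12, -0.06, 0], [0.05, -0.03, 0], [0, 0, 0], [0, 0, 0]], twist=[[0.001, 0.001, 0.017], [0, 0, 0], [0, 0, 0], [0, 0, 0], [0, 0, 0], [0, 0, 0], [0, 0, 0], [0, 0, 0], [0, 0, 0], [0, 0, 0]], jaw=[0, 0, 0, 0, 0, 0, 0, 0, 0, 0])

```text
clock: 12.7
tcp_pos: [0.5143, -0.4262, 0.4134]
orientation: [2.137, -2.293, -0.037]
contact_force: [-0.9, 0.2, 0.2]
grip_width: 0.0855
```

```bash
python3 look.py w9; python3 - <<'E'
from h import *
from bench import r
o=r.get_obs();plan(o,[0.514,-0.427,0.43],-94.6)
E
python3 m3.py w9 .515 -.427
```

```text
tcp [ 0.5143 -0.4262  0.4134] heading x -94.04 tilt deg 1.40 t 12.7 F [-0.9  0.2  0.2] w 0.08548747185485736
twist total/120 [ 0.0102  0.0057 -0.0336] deg [ 1.22  0.68 -4.04]
dp total after turn/0.12 [0. 0. 0.] before turn [0. 0. 0.] dist 0.0
tcp [ 0.5143 -0.426   0.4135] heading x -94.04 tilt deg 1.40 t 12.75 F [-0.1  0.5 -0.4] w 0.08524796459890333
twist total/120 [0.0104 0.0053 0.0048] deg [1.25 0.63 0.57]
dp total after turn/0.12 [ 0.0087  0.0014 -0.1376] before turn [ 0.0071  0.0045 -0.1376] dist 0.016541287528994843
tabtop 749 [ 0.5082 -0.4455  0.1801] [ 0.5202 -0.4101  0.1872] [ 0.5153 -0.4275  0.1851] ((0.5143064260482788, -0.4278479218482971), (0.035125721246004105, 0.009931841865181923), 86.13665008544922)
peg 445 [ 0.9992 -0.0396  0.5506 -0.4288] heading -2.270256 y at cx -0.42740503 0.1639406249836495
tip 152 [ 0.4886 -0.4308  0.1609] [ 0.4993 -0.4232  0.1713]
rack 996 ((0.5142880082130432, -0.42774730920791626), (0.10451558977365494, 0.08391232043504715), 85.41162109375)
```

View pics/w9.png

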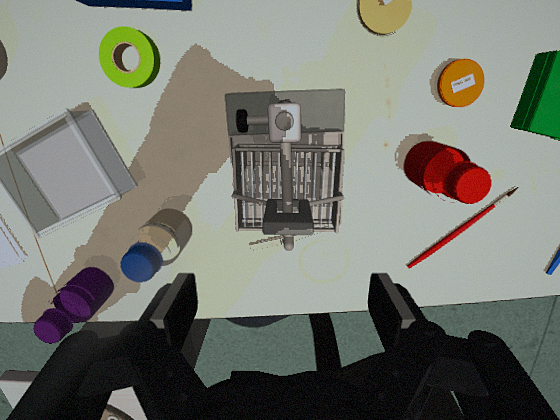

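Emit:
apply_moves(dp=[[0.013, 0.001, 0], [0, 0, 0], [0, 0, 0.1], [0, 0, 0.12], [0, 0, 0.12], [0, 0, 0.08], [0, 0, 0.04], [0, 0, 0], [0, 0, 0]], twist=[[0.01, 0.005, 0.005], [0, 0, 0], [0, 0, 0], [0, 0, 0], [0, 0, 0], [0, 0, 0], [0, 0, 0], [0, 0, 0], [0, 0, 0]], jaw=[0, 0, 0, 0, 0, 0, 0, 0, 0])

```text
clock: 13.65
tcp_pos: [0.5137, -0.4244, 0.3524]
orientation: [-2.132, 2.306, 0.003]
contact_force: [-0.3, -0.6, 0.2]
grip_width: 0.0855
```

```bash
python3 look.py w10; python3 - <<'E'
from h import *
from bench import r
o=r.get_obs();plan(o,[0.5143,-0.4277,0.33],-94.6)
E
python3 m3.py w10 .515 -.427
```

```text
tcp [ 0.5137 -0.4244  0.3524] heading x -94.49 tilt deg 0.12 t 13.65 F [-0.3 -0.6  0.2] w 0.08554631742616454
twist total/120 [ 0.0004  0.001  -0.0374] deg [ 0.05  0.12 -4.49]
dp total after turn/0.12 [0. 0. 0.] before turn [0. 0. 0.] dist 0.0
tcp [ 0.5136 -0.4245  0.3525] heading x -94.49 tilt deg 0.11 t 13.7 F [-0.7  0.7 -0.8] w 0.08510603427766943
twist total/120 [0.0003 0.0009 0.0009] deg [0.04 0.1  0.11]
dp total after turn/0.12 [ 0.0265 -0.0077  0.1879] before turn [ 0.0268 -0.0077  0.1878] dist 0.02278888958794228
tabtop 1395 [ 0.5083 -0.4457  0.18  ] [ 0.5202 -0.4094  0.1868] [ 0.5156 -0.4275  0.185 ] ((0.5140150785446167, -0.427562415599823), (0.035968244075775146, 0.010462514124810696), 85.70381164550781)
peg 767 [ 0.9994 -0.0337  0.5505 -0.4288] heading -1.9288291 y at cx -0.42760697 0.16397157134266066
tip 174 [ 0.489  -0.4308  0.1625] [ 0.4969 -0.4229  0.1709]
rack 1453 ((0.513960063457489, -0.4276772141456604), (0.1045953780412674, 0.08434821665287018), 85.40227508544922)
```

View pics/w10.png

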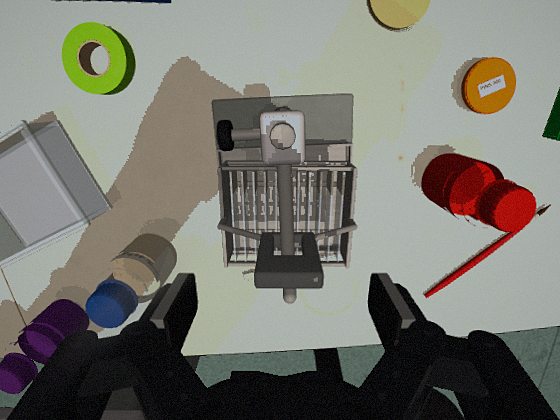

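Emit:
apply_moves(dp=[[0.026, -0.005, 0.08], [0, 0, 0.08], [0, 0, 0.03], [0, 0, 0], [0, 0, 0]], twist=[[0, 0.001, 0.001], [0, 0, 0], [0, 0, 0], [0, 0, 0], [0, 0, 0]], jaw=[0, 0, 0, 0, 0])

```text
clock: 14.2
tcp_pos: [0.5143, -0.4283, 0.3286]
orientation: [2.13, -2.309, 0.003]
contact_force: [0.3, -0.2, 0.6]
grip_width: 0.0856
```

```bash
python3 look.py w11; python3 - <<'E'
from h import *
from bench import r
o=r.get_obs();plan(o,[0.514,-0.4277,0.329],-94.6)
E
```

```text
tcp [ 0.5143 -0.4283  0.3286] heading x -94.63 tilt deg 0.10 t 14.2 F [ 0.3 -0.2  0.6] w 0.08556402277776931
twist total/120 [-0.0004 -0.0007 -0.0386] deg [-0.05 -0.09 -4.63]
dp total after turn/0.12 [0. 0. 0.] before turn [0. 0. 0.] dist 0.0
tcp [ 0.5143 -0.4283  0.3287] heading x -94.63 tilt deg 0.10 t 14.25 F [ 0.5 -0.2  0.5] w 0.08491159679099029
twist total/120 [-0.0004 -0.0007 -0.0003] deg [-0.05 -0.09 -0.03]
dp total after turn/0.12 [-0.0047  0.0025 -0.0026] before turn [-0.0047  0.0025 -0.0026] dist 0.0007144844183290107
```

View pics/w11.png

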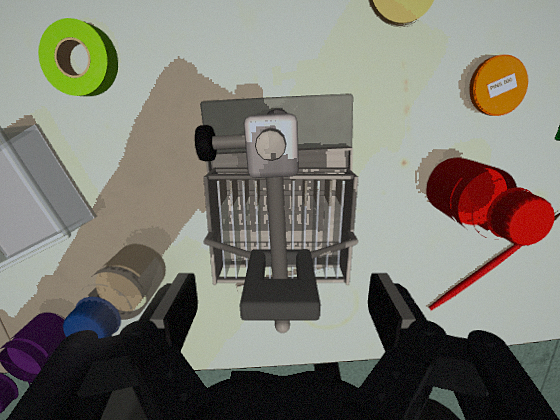

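Pose is within 1 mm, and the tab (centre about 281,295) sits between the pads. Closing on it.

Emit:
apply_moves(dp=[[0, 0, 0], [0, 0, 0], [0, 0, 0], [0, 0, 0], [0, 0, 0], [0, 0, 0], [0, 0, 0], [0, 0, 0], [0, 0, 0], [0, 0, 0]], twist=[[0, 0, 0], [0, 0, 0], [0, 0, 0], [0, 0, 0], [0, 0, 0], [0, 0, 0], [0, 0, 0], [0, 0, 0], [0, 0, 0], [0, 0, 0]], jaw=[60, 100, 120, 140, 160, 200, 255, 255, 255, 255], grip_force=60)

```text
clock: 15.25
tcp_pos: [0.5147, -0.4283, 0.3302]
orientation: [-2.13, 2.309, -0.006]
contact_force: [-1.2, 0.8, 0.1]
grip_width: 0.0349
```

```bash
python3 look.py w12; python3 - <<'E'
from h import *
from bench import r
o=r.get_obs();plan(o,[0.514,-0.4277,0.341],-94.6)
E
```

```text
tcp [ 0.5147 -0.4283  0.3302] heading x -94.62 tilt deg 0.23 t 15.25 F [-1.2  0.8  0.1] w 0.03490911299247697
twist total/120 [-0.0014 -0.0012 -0.0385] deg [-0.17 -0.15 -4.62]
dp total after turn/0.12 [0. 0. 0.] before turn [0. 0. 0.] dist 0.0
tcp [ 0.5147 -0.4283  0.3302] heading x -94.61 tilt deg 0.23 t 15.3 F [ 0.3 -0.1  0.8] w 0.034918721031573424
twist total/120 [-0.0015 -0.0012 -0.0001] deg [-0.18 -0.14 -0.01]
dp total after turn/0.12 [-0.0043  0.0062 -0.0901] before turn [-0.0041  0.006  -0.0902] dist 0.010855289242854534
```

View pics/w12.png

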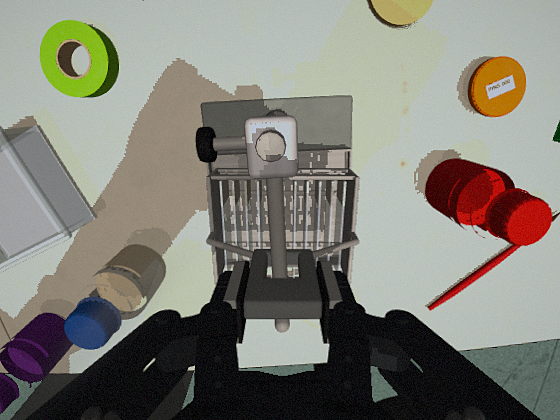

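Emit:
apply_moves(dp=[[0, 0, -0.03], [0, 0, -0.03], [0, 0, -0.03], [0, 0, -0.01], [0, 0, 0], [0, 0, 0]], twist=[[0, 0, 0], [0, 0, 0], [0, 0, 0], [0, 0, 0], [0, 0, 0], [0, 0, 0]], jaw=[255, 255, 255, 255, 255, 255])

```text
clock: 15.9
tcp_pos: [0.5136, -0.4278, 0.3407]
orientation: [2.129, -2.308, -0.001]
contact_force: [-0.4, 0.4, -2.9]
grip_width: 0.0347
```

```bash
python3 look.py w13; python3 - <<'E'
from h import *
from bench import r
o=r.get_obs();plan(o,[0.5143,-0.428,0.343],-94.6)
f=r.grab_frame("side");cv2.imwrite('pics/s13.png',cv2.resize(f["color"][140:240,250:400,::-1],None,fx=5,fy=5))
E
python3 m3.py w13 .515 -.427 .01
```

```text
tcp [ 0.5136 -0.4278  0.3407] heading x -94.63 tilt deg 0.08 t 15.9 F [-0.4  0.4 -2.9] w 0.03470519218414624
twist total/120 [ 0.0006 -0.0001 -0.0385] deg [ 0.08 -0.01 -4.63]
dp total after turn/0.12 [0. 0. 0.] before turn [0. 0. 0.] dist 0.0
tcp [ 0.5136 -0.4278  0.3407] heading x -94.63 tilt deg 0.08 t 15.95 F [ 0.1 -0.7 -3.1] w 0.03488918279416025
twist total/120 [ 0.0006 -0.0001 -0.0002] deg [ 0.08 -0.02 -0.03]
dp total after turn/0.12 [ 0.0013 -0.0059 -0.0191] before turn [ 0.0013 -0.0058 -0.0191] dist 0.0024066415682924853
tabtop 3866 [ 0.501 -0.457  0.19 ] [ 0.5287 -0.3975  0.21  ] [ 0.5167 -0.4273  0.196 ] ((0.5142982006072998, -0.4267244338989258), (0.05966072529554367, 0.02463511750102043), 85.29434967041016)
peg 876 [ 0.9993 -0.0369  0.5504 -0.4289] heading -2.116656 y at cx -0.4275631 0.1639962383850383
rack 2098 ((0.5124819874763489, -0.4279731214046478), (0.10472244024276733, 0.08325371891260147), 85.06745910644531)
```

View pics/s13.png

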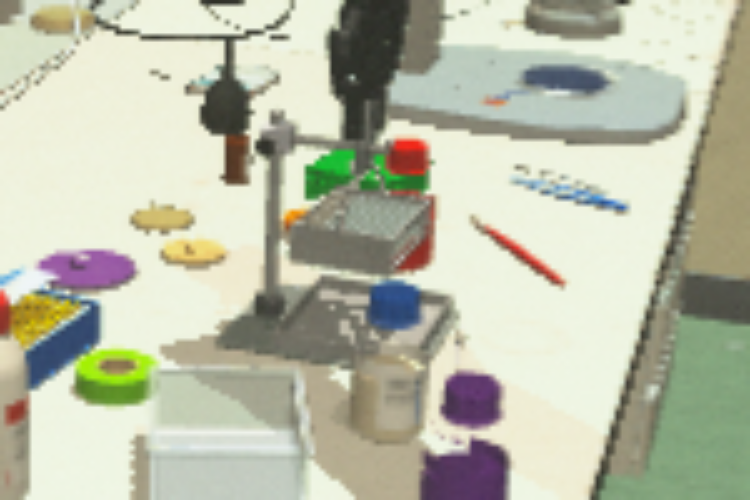

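Emit:
apply_moves(dp=[[0, 0, -0.02], [0, 0, 0], [0.002, 0.06, 0], [0.003, 0.06, 0], [0.003, 0.06, 0], [0.002, 0.04, 0], [0, 0, 0], [0, 0, 0]], twist=[[0, 0, 0], [0, 0, 0], [0, 0, 0], [0, 0, 0], [0, 0, 0], [0, 0, 0], [0, 0, 0], [0, 0, 0]], jaw=[255, 255, 255, 255, 255, 255, 255, 255])

```text
clock: 16.8
tcp_pos: [0.4837, -0.427, 0.3432]
orientation: [2.127, -2.309, -0.003]
contact_force: [-0.2, -0.4, -2.9]
grip_width: 0.0352
```

```bash
python3 - <<'E'
from h import *
from bench import r
o=r.get_obs();plan(o,[0.5143-.09*.9993,-0.428+.09*.0384,0.343],-94.6)
E
```

```text
tcp [ 0.4837 -0.427   0.3432] heading x -94.69 tilt deg 0.14 t 16.8 F [-0.2 -0.4 -2.9] w 0.035152058229963215
twist total/120 [ 0.0012 -0.0001 -0.0008] deg [ 0.14 -0.01 -0.09]
dp total after turn/0.12 [0.0193 0.4945 0.0013] before turn [0.0202 0.4944 0.0025] dist 0.05938316578616412
```

Emit:
apply_moves(dp=[[0.003, 0.07, 0], [0.003, 0.09, 0], [0.003, 0.09, 0], [0.003, 0.09, 0], [0.003, 0.07, 0], [0.003, 0.05, 0], [0, 0.02, 0], [0, 0, 0], [0, 0, 0]], twist=[[0.001, 0, 0], [0, 0, 0], [0, 0, 0], [0, 0, 0], [0, 0, 0], [0, 0, 0], [0, 0, 0], [0, 0, 0], [0, 0, 0]], jaw=[255, 255, 255, 255, 255, 255, 255, 255, 255])

```text
clock: 17.7
tcp_pos: [0.4204, -0.4244, 0.3435]
orientation: [2.128, -2.311, 0.001]
contact_force: [0.2, -0.1, -2.9]
grip_width: 0.035
```

```bash
python3 - <<'E'
from h import *
from bench import r
o=r.get_obs();plan(o,[0.537,-0.152,0.46],-70.6)
f=r.grab_frame("side");cv2.imwrite('pics/s14.png',cv2.resize(f["color"][140:240,250:400,::-1],None,fx=5,fy=5))
E
```

```text
tcp [ 0.4204 -0.4244  0.3435] heading x -94.74 tilt deg 0.04 t 17.7 F [ 0.2 -0.1 -2.9] w 0.034973871161571524
twist total/120 [-1.000e-04 -3.000e-04 -2.012e-01] deg [-1.000e-02 -4.000e-02 -2.414e+01]
dp total after turn/0.12 [-1.8181 -1.6706 -0.9707] before turn [-2.3418 -0.7812 -0.9717] dist 0.31836761804804764
```

View pics/s14.png

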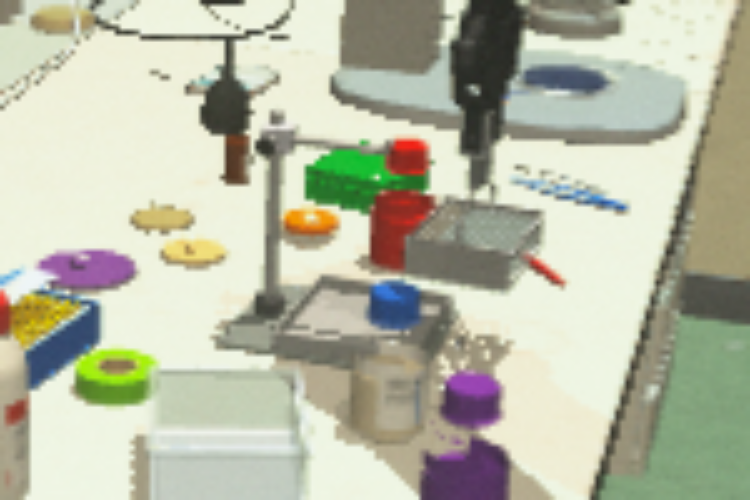

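Emit:
apply_moves(dp=[[0, 0, -0.08], [0, 0, -0.16], [0, 0, -0.2], [0, 0, -0.2], [0, 0, -0.15], [0, 0, -0.1], [0, 0, -0.05], [0, 0, 0], [0, 0, 0], [0, 0, 0], [0, 0, 0], [0, 0, 0], [0, 0, 0]], twist=[[0, 0, 0], [0, 0, 0], [0, 0, 0], [0, 0, 0], [0, 0, -0.02], [0, 0, -0.03], [0, 0, -0.03], [0, 0, -0.04], [0, 0, -0.03], [0, 0, -0.03], [0, 0, -0.02], [0, 0, 0], [0, 0, 0]], jaw=[255, 255, 255, 255, 255, 255, 255, 255, 255, 255, 255, 255, 255])

```text
clock: 19.05
tcp_pos: [0.425, -0.4224, 0.4702]
orientation: [-2.582, 1.789, -0.014]
contact_force: [0.3, -0.5, -3.9]
grip_width: 0.0353
```

```bash
python3 look.py w15; python3 - <<'E'
from h import *
from bench import r
o=r.get_obs();plan(o,[0.537,-0.152,0.46],-70.6)
E
```

```text
tcp [ 0.425  -0.4224  0.4702] heading x -69.45 tilt deg 0.51 t 19.05 F [ 0.3 -0.5 -3.9] w 0.03525929990600837
twist total/120 [-0.0031 -0.0029  0.1713] deg [-0.38 -0.35 20.55]
dp total after turn/0.12 [0. 0. 0.] before turn [0. 0. 0.] dist 0.0
tcp [ 0.4251 -0.4224  0.4702] heading x -69.44 tilt deg 0.51 t 19.1 F [-0.8 -0.6 -3. ] w 0.035035653309260804
twist total/120 [-0.0026 -0.0034  0.0097] deg [-0.31 -0.41  1.16]
dp total after turn/0.12 [-1.8154 -1.6281  0.0848] before turn [-1.7827 -1.664   0.0808] dist 0.29280148088917496
```

View pics/w15.png

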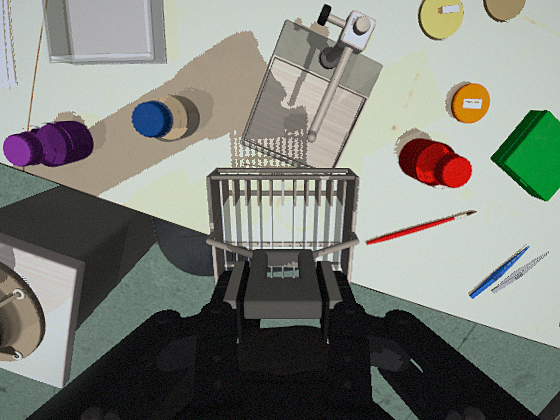

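Emit:
apply_moves(dp=[[-0.1, -0.09, 0], [-0.2, -0.18, 0], [-0.24, -0.22, 0], [-0.24, -0.22, 0], [-0.24, -0.22, 0], [-0.24, -0.22, 0], [-0.2, -0.18, 0], [-0.15, -0.13, 0], [-0.1, -0.08, 0], [-0.05, -0.04, 0], [0, 0, 0], [0, 0, 0]], twist=[[-0.003, -0.003, 0.01], [0, 0, 0], [0, 0, 0], [0, 0, 0], [0, 0, 0], [0, 0, 0], [0, 0, 0], [0, 0, 0], [0, 0, 0], [0, 0, 0], [0, 0, 0], [0, 0, 0]], jaw=[255, 255, 255, 255, 255, 255, 255, 255, 255, 255, 255, 255])

```text
clock: 20.3
tcp_pos: [0.5388, -0.1523, 0.4709]
orientation: [2.548, -1.833, 0.004]
contact_force: [-0.0, -0.6, -4.0]
grip_width: 0.0345
```

```bash
python3 look.py w16; python3 - <<'E'
from h import *
from bench import r
o=r.get_obs();plan(o,[0.537,-0.152,0.46],-70.6)
E
```

```text
tcp [ 0.5388 -0.1523  0.4709] heading x -71.47 tilt deg 0.22 t 20.3 F [-0.  -0.6 -4. ] w 0.03453467707353238
twist total/120 [-0.     -0.0018  0.1545] deg [-0.   -0.22 18.53]
dp total after turn/0.12 [0. 0. 0.] before turn [0. 0. 0.] dist 0.0
tcp [ 0.5388 -0.1525  0.4709] heading x -71.49 tilt deg 0.21 t 20.35 F [ 0.2  0.6 -3.3] w 0.03456419832778715
twist total/120 [ 0.0002 -0.0018 -0.0074] deg [ 0.03 -0.21 -0.89]
dp total after turn/0.12 [-0.0089  0.0126  0.0911] before turn [-0.0091  0.0127  0.0911] dist 0.01109238269518037
```

View pics/w16.png

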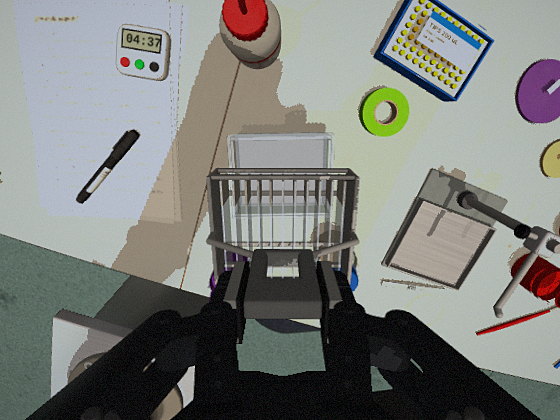

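```bash
cat > m4.py <<'E'
import sys
from h import *
np.set_printoptions(precision=4,suppress=True)
w=dict(np.load(f'/tmp/{sys.argv[1]}.npz'));Y=w["X"];tz=float(sys.argv[2]);zt=tz-.3302+.064+.034
ok=np.isfinite(Y[...,0])&(abs(Y[...,0]-.537)<.12)&(abs(Y[...,1]+.152)<.12)
P=Y[ok&(abs(Y[...,2]-zt)<.004)]; print("rack",len(P),cv2.minAreaRect(P[:,:2].astype(np.float32)))
P=Y[ok&(Y[...,2]>.046)&(Y[...,2]<.058)]; 
a=np.radians(19.4);e=np.array([[np.cos(a),np.sin(a)],[-np.sin(a),np.cos(a)]])
q=P[:,:2]@e.T
print("dish rim pts",len(P),"dish-axes 1/99",np.percentile(q,[1,99],axis=0),"from back edge, sides: centre",np.array([np.percentile(q[:,0],99)-.053-.002,(np.percentile(q[:,1],1)+np.percentile(q[:,1],99))/2])@e)
E
python3 m4.py w16 .4709; python3 m4.py w2 .9
```

```text
rack 1638 ((0.5384473204612732, -0.15378937125205994), (0.08283284306526184, 0.10493247210979462), 18.265380859375)
dish rim pts 1614 dish-axes 1/99 [[ 0.3355 -0.3911]
 [ 0.5918 -0.2563]] from back edge, sides: centre [ 0.6138 -0.1271]
rack 0 ((0.0, 0.0), (0.0, 0.0), 0.0)
dish rim pts 5874 dish-axes 1/99 [[ 0.4002 -0.3892]
 [ 0.5914 -0.2565]] from back edge, sides: centre [ 0.6132 -0.1263]
```

Emit:
apply_moves(dp=[[-0.008, 0.008, 0], [0, 0, 0.1], [0, 0, 0.18], [0, 0, 0.2], [0, 0, 0.2], [0, 0, 0.15], [0, 0, 0.08], [0, 0, 0.04], [0, 0, 0], [0, 0, 0]], twist=[[0, -0.002, -0.007], [0, 0, 0], [0, 0, 0], [0, 0, 0], [0, 0, 0], [0, 0, 0], [0, 0, 0], [0, 0, 0], [0, 0, 0], [0, 0, 0]], jaw=[255, 255, 255, 255, 255, 255, 255, 255, 255, 255])

```text
clock: 21.35
tcp_pos: [0.5346, -0.1595, 0.3497]
orientation: [2.552, -1.829, -0.0]
contact_force: [0.2, 0.2, -3.7]
grip_width: 0.0346
```

```bash
python3 look.py w17; python3 - <<'E'
from h import *
from bench import r
o=r.get_obs();plan(o,[0.5375,-0.152,0.335],-70.6)
E
```

```text
tcp [ 0.5346 -0.1595  0.3497] heading x -71.26 tilt deg 0.13 t 21.35 F [ 0.2  0.2 -3.7] w 0.03463860503380203
twist total/120 [ 0.0008 -0.0008  0.1561] deg [ 0.09 -0.09 18.74]
dp total after turn/0.12 [0. 0. 0.] before turn [0. 0. 0.] dist 0.0
tcp [ 0.5346 -0.1595  0.3498] heading x -71.27 tilt deg 0.12 t 21.4 F [ 0.2  0.1 -3. ] w 0.03497684392619489
twist total/120 [ 0.0008 -0.0007 -0.0055] deg [ 0.09 -0.08 -0.67]
dp total after turn/0.12 [-0.0509 -0.0432  0.1236] before turn [-0.0516 -0.0428  0.1235] dist 0.01685735615093987
```

View pics/w17.png

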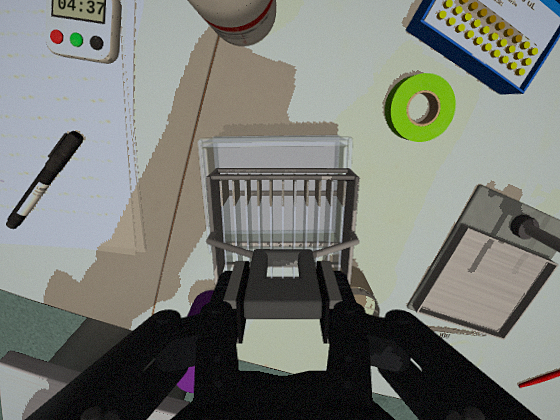

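Emit:
apply_moves(dp=[[-0.03, -0.025, 0], [-0.021, -0.018, 0.03], [0, 0, 0.03], [0, 0, 0.03], [0, 0, 0.015], [0, 0, 0], [0, 0, 0]], twist=[[0.001, -0.001, -0.006], [0, 0, 0], [0, 0, 0], [0, 0, 0], [0, 0, 0], [0, 0, 0], [0, 0, 0]], jaw=[255, 255, 255, 255, 255, 255, 255])

```text
clock: 22.1
tcp_pos: [0.5387, -0.151, 0.3383]
orientation: [-2.564, 1.81, -0.006]
contact_force: [0.1, 0.1, -3.0]
grip_width: 0.035
```

```bash
python3 look.py w18; python3 - <<'E'
from h import *
from bench import r
o=r.get_obs();plan(o,[0.5375,-0.152,0.335],-70.6)
import subprocess
print(subprocess.run(["python3","m4.py","w18",str(o["tcp_pos"][2])],capture_output=True,text=True).stdout)
E
```

```text
tcp [ 0.5387 -0.151   0.3383] heading x -70.43 tilt deg 0.27 t 22.1 F [ 0.1  0.1 -3. ] w 0.034999096491777584
twist total/120 [-0.0022 -0.0003  0.1631] deg [-0.27 -0.03 19.57]
dp total after turn/0.12 [0. 0. 0.] before turn [0. 0. 0.] dist 0.0
tcp [ 0.5387 -0.151   0.3384] heading x -70.44 tilt deg 0.27 t 22.15 F [ 0.3  0.3 -3.8] w 0.03493961706528876
twist total/120 [-0.0021 -0.0007  0.0014] deg [-0.26 -0.08  0.16]
dp total after turn/0.12 [0.0044 0.0123 0.028 ] before turn [0.0043 0.0124 0.0279] dist 0.0037052535460670236
rack 1863 ((0.5368951559066772, -0.15210092067718506), (0.2986377477645874, 0.11688889563083649), 29.757272720336914)
dish rim pts 2416 dish-axes 1/99 [[ 0.3582 -0.4089]
 [ 0.5926 -0.2561]] from back edge, sides: centre [ 0.6175 -0.135 ]
```

View pics/w18.png

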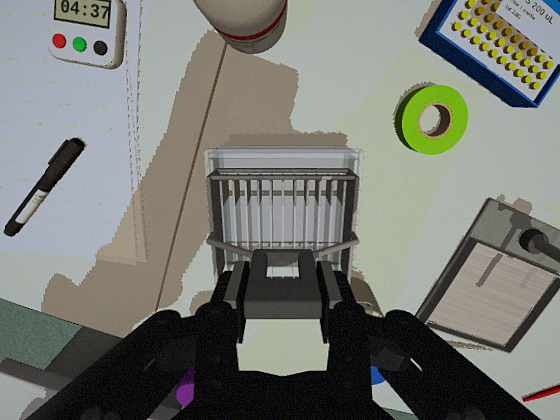

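```bash
cat > m5.py <<'E'
import sys
from h import *
np.set_printoptions(precision=4,suppress=True)
n=sys.argv[1];tz=float(sys.argv[2]);w=dict(np.load(f'/tmp/{n}.npz'));Y=w["X"]
a=np.radians(19.4);e=np.array([[np.cos(a),np.sin(a)],[-np.sin(a),np.cos(a)]]);c0=np.array([.5371,-.1531])
q=(Y[...,:2]-c0)@e.T; z=Y[...,2]
ok=np.isfinite(z)&(abs(q[...,0])<.075)&(abs(q[...,1])<.08)
m=ok&(z>.045)&(z<.059)
for s in np.arange(.0,.06,.01):
    k=q[m&(abs(q[...,0]-s)<.005)]
    if len(k)>5: print("dish strip x",round(s,2),len(k),"ymin/max",np.percentile(k[:,1],[1,99]),"mid",np.percentile(k[:,1],[1,99]).mean())
k=q[m&(q[...,0]>.03)&(abs(q[...,1])<.04)]; print("dish back edge x 99%",np.percentile(k[:,0],99)," (nominal .053)")
zt=tz-.3302+.064+.034
m=ok&(abs(z-zt)<.004)
for s in np.arange(.0,.05,.01):
    k=q[m&(abs(q[...,0]-s)<.005)&(abs(q[...,1])<.058)]
    if len(k)>5: print("rack strip x",round(s,2),len(k),np.percentile(k[:,1],[1,99]),"mid",np.percentile(k[:,1],[1,99]).mean())
k=q[m&(q[...,0]>.02)&(abs(q[...,1])<.04)];print("rack back edge x 99%",np.percentile(k[:,0],99),"(nominal .042)")
E
python3 m5.py w18 .3384; echo; python3 m5.py w2 .9 | head -7;  python3 m5.py w16 .4709
```

```text
dish strip x 0.0 28 ymin/max [-0.0671  0.067 ] mid -6.01541671675504e-05
dish strip x 0.01 31 ymin/max [-0.0672  0.067 ] mid -0.0001367917248669276
dish strip x 0.02 29 ymin/max [-0.0668  0.0672] mid 0.00019673122596353815
dish strip x 0.03 40 ymin/max [-0.0663  0.0672] mid 0.00046027584243695657
dish strip x 0.04 223 ymin/max [-0.0661  0.0667] mid 0.0002713313782809479
dish strip x 0.05 1479 ymin/max [-0.0649  0.0657] mid 0.00041488787309693076
dish back edge x 99% 0.055778075188197974  (nominal .053)
rack strip x 0.0 127 [-0.0514  0.0527] mid 0.0006842233436926554
rack strip x 0.01 174 [-0.0513  0.0528] mid 0.000765331044377749
rack strip x 0.02 195 [-0.0513  0.0528] mid 0.0007747896076765112
rack strip x 0.03 215 [-0.0511  0.0526] mid 0.0007166241214585367
rack strip x 0.04 599 [-0.0506  0.0524] mid 0.0009241952600744577
rack back edge x 99% 0.04361960954297041 (nominal .042)

dish strip x 0.0 365 ymin/max [-0.0667  0.0666] mid -6.345193773621416e-05
dish strip x 0.01 540 ymin/max [-0.0665  0.0664] mid -3.095681160246444e-05
dish strip x 0.02 685 ymin/max [-0.0664  0.0664] mid -4.
[... 1409 characters left out ...]
                                                             ~~~~~~~~~~~~~^^^^^^^^^^^
    return _quantile_unchecked(
        a, q, axis, out, overwrite_input, method, keepdims, weights)
    return _ureduce(a,
                    func=_quantile_ureduce_func,
    ...<5 lines>...
                    overwrite_input=overwrite_input,
                    method=method)
    r = func(a, **kwargs)
    result = _quantile(arr,
                       quantiles=q,
    ...<2 lines>...
                       out=out,
                       weights=wgt)
    slices_having_nans = np.isnan(arr[-1, ...])
                                  ~~~^^^^^^^^^
IndexError: index -1 is out of bounds for axis 0 with size 0
```

Emit:
apply_moves(dp=[[0.004, 0.006, 0.04], [0, 0, 0.06], [0, 0, 0.06], [0, 0, 0.03], [0, 0, 0], [0, 0, 0]], twist=[[-0.002, 0, 0.001], [0, 0, 0], [0, 0, 0], [0, 0, 0], [0, 0, 0], [0, 0, 0]], jaw=[255, 255, 255, 255, 255, 255])

```text
clock: 22.75
tcp_pos: [0.538, -0.152, 0.313]
orientation: [2.563, -1.814, 0.0]
contact_force: [-0.7, -1.0, -3.2]
grip_width: 0.0351
```

```bash
python3 look.py w19; python3 - <<'E'
from h import *
from bench import r
o=r.get_obs();plan(o,[0.538,-0.1516,0.2712],-70.6)
E
python3 m5.py w19 $(python3 -c "from bench import r;print(r.get_obs()['tcp_pos'][2])") | grep -v 'strip x 0.0[13]'
```

```text
tcp [ 0.538 -0.152  0.313] heading x -70.59 tilt deg 0.08 t 22.75 F [-0.7 -1.  -3.2] w 0.035139680091454135
twist total/120 [ 0.0003 -0.0005  0.1617] deg [ 0.04 -0.06 19.41]
dp total after turn/0.12 [0. 0. 0.] before turn [0. 0. 0.] dist 0.0
tcp [ 0.538  -0.152   0.3131] heading x -70.59 tilt deg 0.08 t 22.8 F [-0.7 -1.  -3.6] w 0.03492597434525365
twist total/120 [ 0.0004 -0.0005  0.0001] deg [ 0.05 -0.06  0.01]
dp total after turn/0.12 [-0.0033 -0.0013  0.3488] before turn [-0.0036 -0.0017  0.3488] dist 0.041859572032479364
dish strip x 0.0 386 ymin/max [-0.066   0.0667] mid 0.00033168318672135294
dish strip x 0.02 720 ymin/max [-0.0657  0.0665] mid 0.0004152446070710414
dish strip x 0.04 1020 ymin/max [-0.0656  0.0662] mid 0.00027688508842945575
dish strip x 0.05 1840 ymin/max [-0.0652  0.0651] mid -7.127575558939225e-05
dish back edge x 99% 0.05571422194488949  (nominal .053)
rack strip x 0.0 156 [-0.0517  0.0519] mid 0.00010959161143504412
rack strip x 0.02 184 [-0.0518  0.052 ] mid 7.547820143924411e-05
rack strip x 0.04 452 [-0.0511  0.0518] mid 0.0003552088045332587
rack back edge x 99% 0.041209343854731066 (nominal .042)
```

View pics/w19.png

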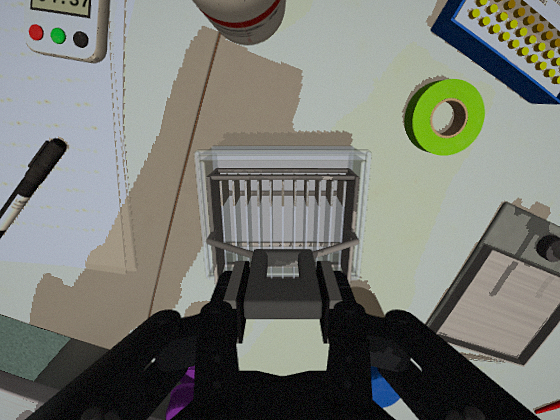

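Emit:
apply_moves(dp=[[-0.002, -0.006, 0.03], [0, 0, 0.05], [0, 0, 0.06], [0, 0, 0.05], [0, 0, 0.04], [0, 0, 0.02], [0, 0, 0], [0, 0, 0]], twist=[[0, 0, 0], [0, 0, 0], [0, 0, 0], [0, 0, 0], [0, 0, 0], [0, 0, 0], [0, 0, 0], [0, 0, 0]], jaw=[255, 255, 255, 255, 255, 255, 255, 255])

```text
clock: 23.6
tcp_pos: [0.5388, -0.1516, 0.2804]
orientation: [2.563, -1.815, 0.001]
contact_force: [0.3, 1.3, -5.1]
grip_width: 0.0351
```

```bash
python3 look.py w20; python3 - <<'E'
from h import *
from bench import r
o=r.get_obs();plan(o,[0.538,-0.1518,0.2712],-70.6)
E
python3 m5.py w20 $(python3 -c "from bench import r;print(r.get_obs()['tcp_pos'][2])") | grep -v 'strip x 0.0[13]'
```

```text
tcp [ 0.5388 -0.1516  0.2804] heading x -70.59 tilt deg 0.07 t 23.6 F [ 0.3  1.3 -5.1] w 0.035084246937082425
twist total/120 [ 0.0002 -0.0006  0.1617] deg [ 0.02 -0.07 19.41]
dp total after turn/0.12 [0. 0. 0.] before turn [0. 0. 0.] dist 0.0
tcp [ 0.5388 -0.1515  0.2805] heading x -70.59 tilt deg 0.07 t 23.65 F [-0.4 -0.1 -4.1] w 0.03518919136482947
twist total/120 [ 0.0002 -0.0005  0.0001] deg [ 0.03 -0.07  0.01]
dp total after turn/0.12 [-0.0002  0.0072  0.0773] before turn [-0.0003  0.0072  0.0773] dist 0.00932079774322792
dish strip x 0.0 501 ymin/max [-0.0661  0.066 ] mid -5.557901494246398e-05
dish strip x 0.02 505 ymin/max [-0.0662  0.0659] mid -0.00014858642740145367
dish strip x 0.04 634 ymin/max [-0.0662  0.0659] mid -0.00011806493544461866
dish strip x 0.05 2506 ymin/max [-0.0652  0.065 ] mid -0.0001352281106244968
dish back edge x 99% 0.055476585561944125  (nominal .053)
rack strip x 0.0 132 [-0.0517  0.0521] mid 0.00021116018381400758
rack strip x 0.02 187 [-0.0518  0.0521] mid 0.00015418890583529174
rack strip x 0.04 475 [-0.0511  0.0521] mid 0.0004864970497279325
rack back edge x 99% 0.0554616104363077 (nominal .042)
```

View pics/w20.png

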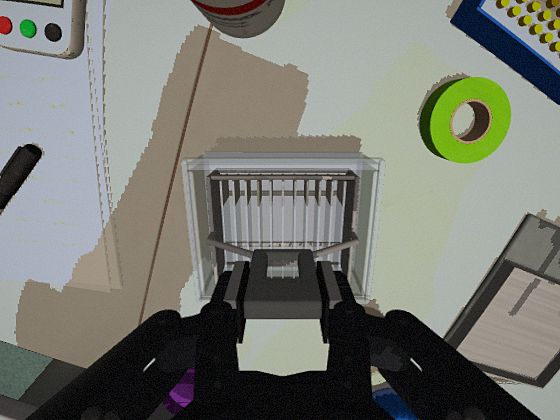

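Centred inside the dish. About 9 mm of lowering is left, so I'll go gently.

Emit:
apply_moves(dp=[[0, 0.004, 0.02], [0, 0, 0.02], [0, 0, 0.015], [0, 0, 0.008], [0, 0, 0], [0, 0, 0]], twist=[[0, 0, 0], [0, 0, 0], [0, 0, 0], [0, 0, 0], [0, 0, 0], [0, 0, 0]], jaw=[255, 255, 255, 255, 255, 255])

```text
clock: 24.25
tcp_pos: [0.5386, -0.1518, 0.2729]
orientation: [2.564, -1.815, 0.003]
contact_force: [-0.6, 0.2, -3.8]
grip_width: 0.0348
```

Emit:
apply_moves(dp=[[0, 0, 0.012], [0, 0, 0.008], [0, 0, 0]], twist=[[0, 0, 0], [0, 0, 0], [0, 0, 0]], jaw=[255, 255, 255])

```text
clock: 24.55
tcp_pos: [0.5389, -0.1519, 0.2714]
orientation: [2.564, -1.815, 0.004]
contact_force: [-1.0, 0.4, -4.3]
grip_width: 0.0346
```

Emit:
apply_moves(dp=[[0, 0, 0.01], [0, 0, 0.01], [0, 0, 0]], twist=[[0, 0, 0], [0, 0, 0], [0, 0, 0]], jaw=[255, 255, 255])

```text
clock: 24.85
tcp_pos: [0.5391, -0.152, 0.2716]
orientation: [2.563, -1.816, 0.006]
contact_force: [0.2, 0.1, -3.3]
grip_width: 0.0345
```

Emit:
apply_moves(dp=[[0, 0, 0.015], [0, 0, 0.015], [0, 0, 0.015], [0, 0, 0]], twist=[[0, 0, 0], [0, 0, 0], [0, 0, 0], [0, 0, 0]], jaw=[255, 255, 255, 255])

```text
clock: 25.25
tcp_pos: [0.5396, -0.152, 0.2717]
orientation: [2.562, -1.817, 0.008]
contact_force: [-0.6, 0.1, -4.6]
grip_width: 0.0351
```

```bash
python3 - <<'E'
from h import *
from bench import r
o=r.get_obs();plan(o,[0.538,-0.1518,0.2712],-70.6)
f=r.grab_frame("side");cv2.imwrite('pics/s21.png',cv2.resize(f["color"][160:260,230:380,::-1],None,fx=5,fy=5))
o=r.get_obs();print(o["contact_force"],o["tcp_pos"])
E
```

```text
tcp [ 0.5396 -0.152   0.2717] heading x -70.70 tilt deg 0.29 t 25.25 F [-0.6  0.1 -4.6] w 0.035102629602458704
twist total/120 [-0.0013 -0.0021 -0.0008] deg [-0.16 -0.25 -0.1 ]
dp total after turn/0.12 [-0.006   0.0121  0.0041] before turn [-0.006   0.0122  0.004 ] dist 0.0016969654389007189
[ 0.57151193  0.01849469 -3.57456323] [ 0.53976121 -0.15200048  0.27153657]
```

View pics/s21.png

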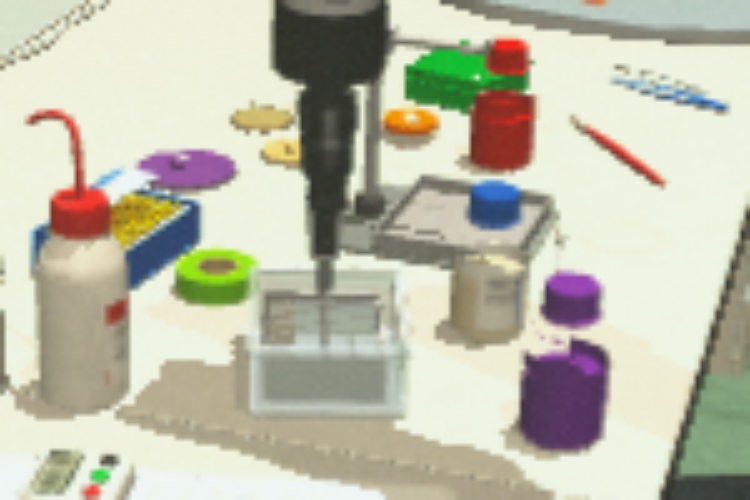

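Emit:
apply_moves(dp=[[-0.004, 0.01, 0.025], [0, 0, 0], [0, 0, 0]], twist=[[-0.001, -0.002, -0.001], [0, 0, 0], [0, 0, 0]], jaw=[255, 255, 255])

```text
clock: 25.6
tcp_pos: [0.5407, -0.153, 0.2716]
orientation: [-2.561, 1.815, -0.012]
contact_force: [0.3, -0.2, -1.6]
grip_width: 0.035
```

```bash
python3 - <<'E'
from h import *
from bench import r
o=r.get_obs();plan(o,[0.538,-0.1518,0.2712],-70.6)
E
```

```text
tcp [ 0.5407 -0.153   0.2716] heading x -70.64 tilt deg 0.47 t 25.6 F [ 0.3 -0.2 -1.6] w 0.0349647568879282
twist total/120 [-0.0033 -0.0021 -0.0004] deg [-0.4  -0.25 -0.04]
dp total after turn/0.12 [-0.0166  0.0177  0.0033] before turn [-0.0166  0.0177  0.0031] dist 0.0029376358084988166
```

The rack is on the floor: z has held at 0.2716 (predicted 0.2712) and the load is coming off. Releasing.

Emit:
apply_moves(dp=[[0, 0, 0], [0, 0, 0], [0, 0, 0], [0, 0, 0], [0, 0, 0], [0, 0, 0], [0, 0, 0]], twist=[[0, 0, 0], [0, 0, 0], [0, 0, 0], [0, 0, 0], [0, 0, 0], [0, 0, 0], [0, 0, 0]], jaw=[135, 120, 105, 90, 70, 60, 60])

```text
clock: 26.3
tcp_pos: [0.541, -0.1528, 0.2706]
orientation: [-2.561, 1.814, -0.012]
contact_force: [0.9, -0.0, 0.0]
grip_width: 0.0655
```

```bash
python3 look.py w22; python3 m5.py w22 .2712 | grep -v 'strip x 0.0[13]'
```

```text
tcp [ 0.541  -0.1528  0.2706] heading x -70.62 tilt deg 0.47 t 26.3 F [ 0.9 -0.   0. ] w 0.06548832394166937
twist total/120 [-0.0037 -0.0014  0.1615] deg [-0.44 -0.17 19.39]
dp total after turn/0.12 [0. 0. 0.] before turn [0. 0. 0.] dist 0.0
dish strip x 0.0 519 ymin/max [-0.0658  0.0658] mid -1.1565054362519533e-05
dish strip x 0.02 413 ymin/max [-0.0663  0.0662] mid -3.507055649642349e-05
dish strip x 0.04 451 ymin/max [-0.0662  0.066 ] mid -0.0001225487109783735
dish strip x 0.05 2638 ymin/max [-0.0651  0.0651] mid 1.154082345498908e-05
dish back edge x 99% 0.05562145937361287  (nominal .053)
rack strip x 0.0 102 [-0.0541  0.047 ] mid -0.003575682716852286
rack strip x 0.02 217 [-0.0545  0.0493] mid -0.002575367807429195
rack strip x 0.04 374 [-0.0545  0.0491] mid -0.002733774778060489
rack back edge x 99% 0.04383267090253664 (nominal .042)
```

View pics/w22.png

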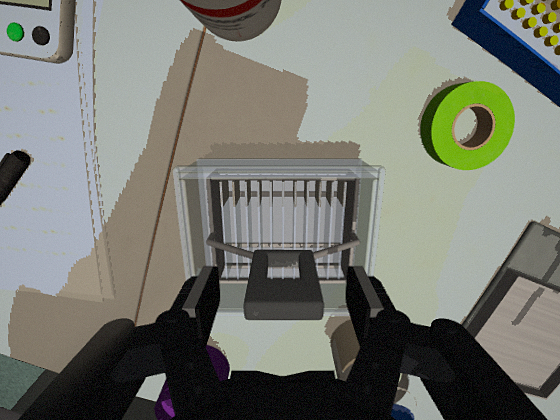

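Emit:
apply_moves(dp=[[0, 0, 0], [0, 0, 0], [0, 0, -0.06], [0, 0, -0.12], [0, 0, -0.2], [0, 0, -0.25], [0, 0, -0.3], [0, 0, -0.2], [0, 0, -0.1], [0, 0, 0], [0, 0, 0]], twist=[[0, 0, 0], [0, 0, 0], [0, 0, 0], [0, 0, 0], [0, 0, 0], [0, 0, 0], [0, 0, 0], [0, 0, 0], [0, 0, 0], [0, 0, 0], [0, 0, 0]], jaw=[30, 0, 0, 0, 0, 0, 0, 0, 0, 0, 0])

```text
clock: 27.45
tcp_pos: [0.539, -0.1523, 0.4306]
orientation: [-2.56, 1.812, -0.017]
contact_force: [-0.1, -0.4, -0.4]
grip_width: 0.0855
```

```bash
python3 look.py w23; python3 m5.py w23 .2712 | grep -v 'strip x 0.0[13]'; python3 - <<'E'
from h import *
w=dict(np.load('/tmp/w23.npz'));Y=w["X"];c=w["color"].astype(int)
ok=np.isfinite(Y[...,0])&(abs(Y[...,0]-.447)<.06)&(abs(Y[...,1]+.265)<.06)
b=ok&(c[...,2]>c[...,0]+40)&(Y[...,2]>.09);P=Y[b];print("cap",P.mean(0),np.percentile(P[:,2],95))
ok=np.isfinite(Y[...,0])&(abs(Y[...,0]-.537)<.06)&(abs(Y[...,1]+.153)<.06)
print("tab top z",np.percentile(Y[ok][:,2],99.5))
a=np.radians(19.4);e=np.array([[np.cos(a),np.sin(a)],[-np.sin(a),np.cos(a)]]);q=(Y[...,:2]-[.5371,-.1531])@e.T
P=q[ok&(Y[...,2]>.12)];print("tab rect (dish axes)",cv2.minAreaRect(P.astype(np.float32)))
z=Y[...,2];m=ok&(z>.034)&(z<.044)&(abs(q[...,0])<.044)&(abs(q[...,1])<.056);A=np.c_[q[m],np.ones(m.sum())];print("rack top plane",np.linalg.lstsq(A,z[m],rcond=None)[0],m.sum(),q[m].min(0),q[m].max(0))
from bench import r
f=r.grab_frame("side");cv2.imwrite('pics/s23.png',cv2.resize(f["color"][160:260,230:380,::-1],None,fx=5,fy=5))
E
```

```text
tcp [ 0.539  -0.1523  0.4306] heading x -70.59 tilt deg 0.68 t 27.45 F [-0.1 -0.4 -0.4] w 0.08551970690498906
twist total/120 [-0.0053 -0.0019  0.1617] deg [-0.64 -0.23 19.41]
dp total after turn/0.12 [0. 0. 0.] before turn [0. 0. 0.] dist 0.0
dish strip x 0.0 174 ymin/max [-0.0668  0.0659] mid -0.0004174669358475852
dish strip x 0.02 133 ymin/max [-0.0668  0.0661] mid -0.0003411998815053066
dish strip x 0.04 139 ymin/max [-0.067   0.0668] mid -7.742004109779349e-05
dish strip x 0.05 867 ymin/max [-0.066   0.0654] mid -0.00029060934080231415
dish back edge x 99% 0.05577875815187645  (nominal .053)
rack strip x 0.0 37 [-0.0545  0.049 ] mid -0.0027378198074912326
rack strip x 0.02 69 [-0.0547  0.0493] mid -0.0027006851033982357
rack strip x 0.04 148 [-0.0546  0.0483] mid -0.003143868385699404
rack back edge x 99% 0.04518606856796127 (nominal .042)
cap [ 0.45176111 -0.26324571  0.10718785] 0.11127450078152676
tab top z 0.35192233016045193
tab rect (dish axes) ((0.007228856906294823, -0.0019969791173934937), (0.033247608691453934, 0.1348865032196045), 0.23861396312713623)
rack top plane [0.00011314 0.00159949 0.03593204] 1079 [-0.03778986 -0.05513995] [0.04399183 0.04942201]
```

View pics/w23.png

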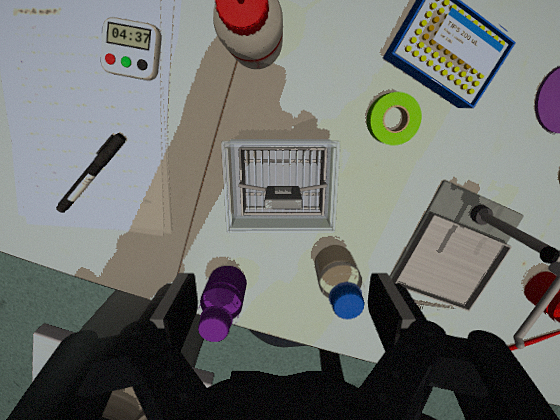

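View pics/s23.png

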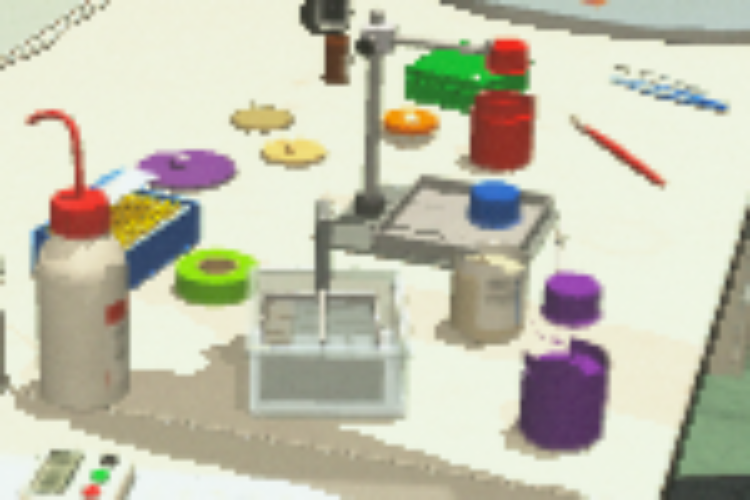

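```bash
python3 -c "
from bench import r
print(r.hand_in())"
```

```text
the job is handed in; nothing more can be done
None
```

I took the bottle out of the dish and stood it upright and released on free bench at about (0.45, -0.265), about 14 cm from the dish's centre. Then I lifted the slide rack by its tab, drew it off the peg, lowered it into the dish and let go. The job was handed in at about 27.5 s of the 64 s; no verdict is reported.

**Last checks before hand-in:**
- **Rack:** it sits flat in the dish, about 3 mm (x) and 3 mm (y) off its middle, with the tilt of its top under 0.002 rad. The limits are 9 mm and 10 mm.
- **Dish:** it is within 0.5 mm of where it started.
- **Bottle:** it looks upright in the side view, with its cap top at 0.111 m, as expected for standing on the bench.
- **Gripper:** it is open and well above everything, with no contact force.
- **Other things on the bench:** they look unmoved in the last pictures; I did not measure them.

**What disagreed:**
- **Rack height:** its top measured 0.036 m against an expected 0.039 m, which I put down to depth error.
- **Release:** the rack shifted about 3 mm when I let go.
- **Tab height:** my automatic check of the tab's height picked up the gripper instead, so I ignored it.

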